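# Clamp the deep-well plates on the shaker with the quick-thread wing nut

### The arm

A 7-joint arm with a two-finger parallel gripper is mounted at the origin on the work surface. World frame = base frame: x ahead of the robot, y to its left, z up, the work surface at z = 0. Lengths are in mm, angles in rad, forces in N, time in s.
With the tool pointing down it reaches from about 425 to 950 mm from the base axis. Payload 4.7 kg.
Tool frame: the origin (TCP) lies on the centre line of the jaws, within the pads' length; the fingertips stand 22 mm ahead of it and the grasp point (between the pads) lies 3 mm ahead of it; z points along the fingers, x is the direction in which the jaws open and shut, and the axes are right-handed (so a half turn about z gives the same grasp; the last joint's range is limited). The gripper opens to 87 mm and grips with 3 to 60 N. Pads are 19 mm wide; open, the fingers measure 117 mm over their backs; the gripper's body (75 mm by 190 mm) begins 51 mm behind the grasp point.
Start: joints at [-1.27, 0.469, -0.049, 1.532, 0.024, 1.141, -0.082], TCP at [218.561, 638.656, 217.573] pointing down, gripper open.
Joint ranges: [-2.59, 2.59], [-0.33, 1.99], [-1.39, 1.29], [0.1, 2.45], [-1.04, 4.18], [0.21, 1.99], [-2.66, 2.66]. Speed limits (rad/s): [2.57, 2.57, 3.14, 3.14, 3.14, 3.14, 3.14].

### API

Orientations are given as a 3x3 rotation matrix whose columns are the frame's x, y, z axes.
In Python, from station import readout, viewer, r gives the robot as it stands. The module is installed in compiled form; this text tells all that it offers.
- The arm moves only by the tool jog_arm, never from a script. Its argument "rows" is a list of rows, each an object of numbers: "jaw": the opening, from 0 (shut) to 1 (fully open); "tx", "ty", "tz": the shift along the tool's x, y, z in mm; "wx", "wy", "wz": the turn, a rotation vector about the tool's x, y, z in rad. A call has 1 to 12 rows; each row is the pose to reach, as a shift and turn from the pose commanded when the call began, along the tool's axes at that moment; what a row does not reach only later rows make up. A row lasts 1/10 s, in which the tool goes at most 50 mm and 8.59 degrees, less where a joint would pass 70% of its speed; a pose out of reach is approached as far as the arm can. A call with a gripper value outside its range is refused whole. The fingers move at their own pace and stop on an object; the grip force is fixed at half the most. Time passes only in rows, so rows that repeat a pose let the fingers close. It gives the time, the measured TCP pose, the force and the opening at its end, in the units of the state.
- readout.get_state(): the state, without advancing time (a new reading comes with each control period).
- viewer.capture(name): name is "side" or "top" or "wrist"; returns (picture, depth): 420x560x3 uint8, red, green, blue; 420x560 float32, mm along the optical axis (not along the pixel's ray), 0 where there is no reading.
- viewer.camera_params(name): a dict with "fx", "fy", "cx", "cy" (pixels), "dist" ([k1, k2, p1, p2, k3] as OpenCV has them; the pictures are not rectified), "rvec" (rotation vector, rad) and "tvec" (3), from world to camera coordinates, as OpenCV has them; the wrist camera has in their place "T_tool_cam" (4x4, takes a point from camera to tool coordinates, whose origin is the TCP and whose axes are the tool frame's). Camera axes: x right, y down, z forward; pixel columns grow to the right and rows downward; lengths in mm; the calibration is good to about 2 mm. A picture is of the moment at which its call begins: read the wrist's pose just before it. camera_params takes no time and is no camera call.
- r.sign_off(): hands the job in, once; it reports no verdict.
The state is a dict: "clock": time; "joint_pos": joint angles; "joint_vel": joint speeds; "joint_efforts": joint torques, N m; "ee_pos": TCP position; "ee_rot": TCP orientation; "wrist_force": force on the tool from outside, world axes, zero at the start; "moment": the same for the moment, N m; "opening": finger opening in mm.
Only numpy, scipy, OpenCV 4.12 (cv2) and the standard library are available. Lean on these libraries where they do the work, as an engineer would, in place of code of your own. Each camera call takes 0.05 s, during which the arm holds its last target. There are 200 camera calls.

### The job

Put the red-winged nut on the shaker's spindle, let it rest on the thread and turn it gently backward (anticlockwise seen from above) until it drops into the thread start, then turn it forward (clockwise) to run it on until the clamp bar is fully down on the two well plates. Never force the nut against the spindle or the bar, leave the nut in place and let go, and leave the other things on the bench alone.

Things in the scene. Friction and masses are not known exactly. Their poses are not given: they have to be found in the camera images.
- wing_nut: Loose closed-top wing nut, 0.18-0.29 kg, upright on the bench. Origin: centre of its open underside, z up. Aluminium hub 48 mm across, 42 tall, bore 34 wide, 36 deep; three inner pins, 4.4 thick, 120 degrees apart, 4 above the rim, reach to 11.8 mm from the axis. On top a red wing to grip: 56 mm long along x, 14 thick along y, 42 to 72 mm above the origin.
- wing (a point): Middle of the nut's red wing, 62 mm above the nut's underside and 10 mm below the wing's top; axes as the nut's.
- spindle_crown (a point): On the axis of the upright spindle, level with the crown's flat ledges. Thread 32 mm across, right-hand, three starts, lead 30 mm a turn; a cone rises 10 mm above this point. Three like sectors; anticlockwise from above each has a stop 4 mm high (10 degrees), a ledge (72), an open thread start (38). Where they lie round the axis varies and is not measured.
- shaker: White shaker with steel platform, 250 x 270 mm (x, y), 80 tall, fixed. Origin: centre of its underside; spindle on its z axis. The nut's pins first rest on the ledges, rim 2 mm below the crown point (on a stop: 2 above). Forward they meet a stop; backward, within 115 degrees, they fall 9 mm into the starts (rim 10-11 mm below crown) and a stop blocks further turning.
- bar (a joint): Sprung aluminium clamp bar, 50 x 200 x 8 mm, round the spindle, along the shaker's y. Value: m pressed down; 0 as found (its top 14.5 mm below the crown point), 0.006 bearing on the plates, a hard stop. 3 N to start, 8.5 N at the stop. From the thread start the nut meets it after about 60 degrees clockwise and has it down after about 135; friction holds the nut there.
Things that resemble listed ones, but are neither listed nor needed, are in the scene too. Leave any brown or purple look-alike of the wing_nut alone.

How it is judged:
By the outcome, as a careful person would: the job done as asked, in the order asked, and still so for the second after the job is handed in, with the robot touching nothing.
It also fails if it takes over 72 s, if anything falls off the work surface, if the arm or the gripper's body presses on something with over 40 N, if the wrist force passes 120 N, or if a joint passes its speed limit or range.

## Working session

There is one attempt and no reset: what is moved stays moved. The work goes in short steps, Python scripts to look and compute and a tool call to move; the robot and the scene stay as the last step left them, time stands still between calls to the robot, and variables do not carry over. Pictures are saved under pics/ and viewed, on a budget of 10 in all, crops included, one or two more only if the job needs it, and the job is handed in when it is done.

Besides the shell and the picture viewer there is one more tool, called by a JSON object that holds its "op" and its "data". jog_arm: Moves the arm, as the interface text tells. Its arguments: {"type":"object","properties":{"rows":{"type":"array","items":{"type":"object","properties":{"jaw":{"type":"number"},"tx":{"type":"number"},"ty":{"type":"number"},"tz":{"type":"number"},"wx":{"type":"number"},"wy":{"type":"number"},"wz":{"type":"number"}}}}},"required":["rows"]}

```bash
mkdir -p pics; cat > h.py <<'E'
import numpy as np, cv2
from station import readout, viewer, r
def cam(name, st=None):
    p=viewer.camera_params(name); K=np.array([[p['fx'],0,p['cx']],[0,p['fy'],p['cy']],[0,0,1.]]); d=np.array(p['dist'],float)
    if 'T_tool_cam' in p:
        T=np.array(p['T_tool_cam']); st=st or readout.get_state()
        W=np.eye(4); W[:3,:3]=st['ee_rot']; W[:3,3]=st['ee_pos']; M=W@T
        R,o=M[:3,:3],M[:3,3]
    else:
        Rc=cv2.Rodrigues(np.array(p['rvec'],float))[0]; R=Rc.T; o=-R@np.array(p['tvec'],float).ravel()
    return K,d,R,o
def ray(c,uv):
    K,d,R,o=c; n=cv2.undistortPoints(np.array(uv,float).reshape(-1,1,2),K,d).reshape(-1,2)
    return o, np.c_[n,np.ones(len(n))]@R.T   # scaled by depth
def onplane(c,uv,z):
    o,v=ray(c,uv); return o+v*((z-o[2])/v[:,2])[:,None]
def bydepth(c,uv,dep):
    o,v=ray(c,uv); return o+v*np.array(dep).reshape(-1,1)
def shot(name,fn):
    st=readout.get_state(); im,dp=viewer.capture(name); cv2.imwrite('pics/'+fn+'.png',im[:,:,::-1]); np.save('pics/'+fn+'.npy',dp)
    return st,im,dp
E
python3 - <<'E'
from h import *
for n in('side','top','wrist'):
    st,im,dp=shot(n,n+'0')
    c=cam(n,st); print(n,c[3].round(0),c[2][:,2].round(2),(dp>0).mean())
    hsv=cv2.cvtColor(im,cv2.COLOR_RGB2HSV); h,s,v=cv2.split(hsv)
    m=(((h<7)|(h>172))&(s>130)&(v>60)).astype(np.uint8)
    k,l,stt,ce=cv2.connectedComponentsWithStats(m)
    for i in range(1,k):
        if stt[i,4]>30:
            dd=dp[l==i]; dd=dd[dd>0]; print(stt[i],ce[i].round(1), bydepth(c,[ce[i]],[np.median(dd)]).round(0) if len(dd) else '')
st=readout.get_state();print(st['clock'],np.round(st['ee_pos'],1),np.round(st['ee_rot'],3),st['wrist_force'],st['opening'])
a=[cv2.imread(f'pics/{n}0.png') for n in('top','side')]
E
```

```text
side [ 267. -671.  575.] [ 0.27  0.82 -0.51] 0.9958078231292516
[258 161  33  21 371] [273.6 170.6] [[617. 435.  17.]]
[231 169  27  36 578] [245.4 183.5] [[510. 325.  49.]]
[196 193  28  17 374] [210.2 200.4] [[408. 247.  62.]]
top [370. 107. 853.] [ 0.2   0.   -0.98] 0.9961904761904762
[130 151  26  43 527] [142.5 172.1] [[617. 439.  23.]]
[171 203  12  29 274] [176.2 216.7] [[507. 341.  69.]]
[204 216  29  13 226] [217.7 222. ] [[497. 253.  71.]]
[210 251  15  29 236] [217.1 265.3] [[407. 250.  70.]]
wrist [151. 662. 383.] [ 0.25 -0.09 -0.96] 0.996062925170068
0.15 [218.4 638.2 216.7] [[ 0.324  0.946 -0.   ]
 [ 0.946 -0.324 -0.001]
 [-0.002  0.    -1.   ]] [0.48851786 0.04649163 0.60733186] 86.7348381785176
```

View pics/top0.png

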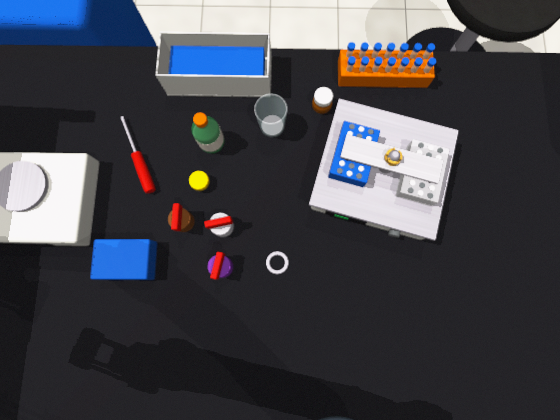

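View pics/side0.png

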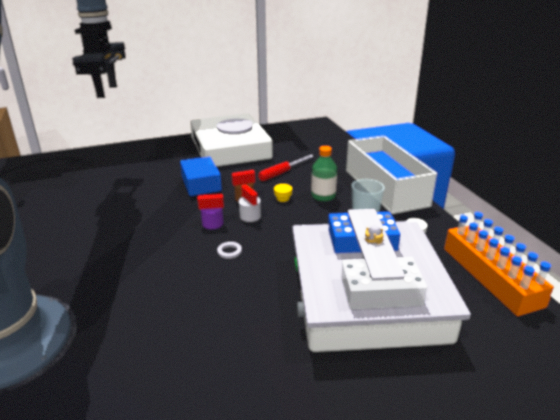

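Three red-winged nuts in the top view: brown hub (180,218), aluminium hub (220,223) and purple hub (219,266). The aluminium one fits the description, since the other two are look-alikes. The spindle is near (394,156). I'll confirm this in a crop and measure.

```bash
python3 - <<'E'
from h import *
im=cv2.imread('pics/top0.png'); dp=np.load('pics/top0.npy'); c=cam('top')
a=cv2.resize(im[190:290,150:260],None,fx=5,fy=5,interpolation=cv2.INTER_CUBIC)[:, :]
b=cv2.resize(im[125:190,350:440],None,fx=5,fy=5,interpolation=cv2.INTER_CUBIC)
cv=np.zeros((500,800,3),np.uint8); cv[:,:450]=a[:500,:450]; cv[:325,450:]=b[:325,50:400]; cv2.imwrite('pics/crop1.png',cv)
hsv=cv2.cvtColor(im,cv2.COLOR_BGR2HSV); h,s,v=cv2.split(hsv)
m=(((h<7)|(h>172))&(s>130)&(v>60)).astype(np.uint8); k,l,stt,ce=cv2.connectedComponentsWithStats(m)
i=l[222,217]; ys,xs=np.where(l==i); P=onplane(c,np.c_[xs,ys],72)[:,:2]
print('rect top plane',cv2.minAreaRect(P.astype(np.float32)))
# spindle cloud
ys,xs=np.mgrid[135:180,370:420]; P=bydepth(c,np.c_[xs.ravel(),ys.ravel()],dp[135:180,370:420].ravel())
z=P[:,2]; print('z hist',np.histogram(z,bins=np.arange(60,170,4)))
for t in(5,8,12): 
    q=P[z>z.max()-t]; print(t,len(q),q.mean(0).round(1),q.min(0).round(1),q.max(0).round(1))
E
```

```text
rect top plane ((496.70172119140625, 252.51437377929688), (18.20976448059082, 58.88859558105469), 11.441568374633789)
z hist (array([  0,   0,   0,   0, 282, 395,  17,   9,  11,  11,   4,   9,   7,
        14, 195,  17,  18, 459, 563,  28,  15,  67,  46,  45,  28,   0,
         0]), array([ 60,  64,  68,  72,  76,  80,  84,  88,  92,  96, 100, 104, 108,
       112, 116, 120, 124, 128, 132, 136, 140, 144, 148, 152, 156, 160,
       164, 168]))
5 10 [370.3 106.6 853.3] [370.3 106.6 853.3] [370.3 106.6 853.3]
8 10 [370.3 106.6 853.3] [370.3 106.6 853.3] [370.3 106.6 853.3]
12 10 [370.3 106.6 853.3] [370.3 106.6 853.3] [370.3 106.6 853.3]
```

View pics/crop1.png

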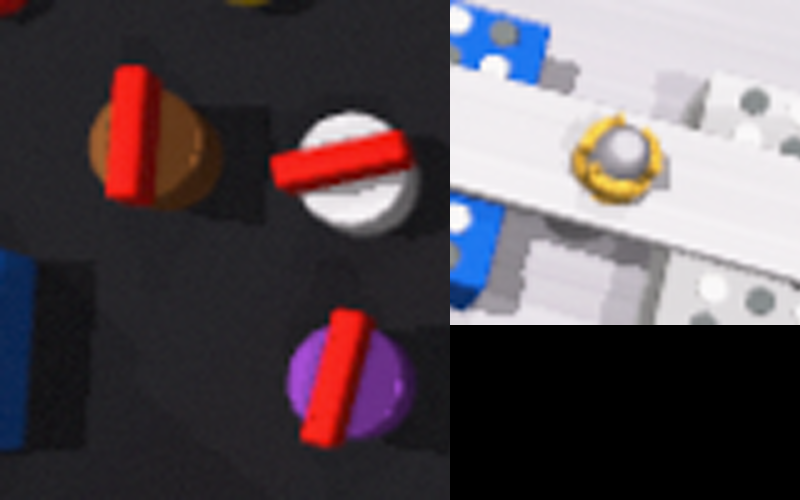

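The crop confirms it: the aluminium-hub nut at top pixel (220,223), with the brown and purple look-alikes beside it. The spindle has a yellow thread and a grey cone, near (394,156). Moving above the nut.

{"op": "jog_arm", "data": {"rows": [{"tx":-275,"ty":388,"wz":1.042,"jaw":1},{"tx":-275,"ty":388,"wz":1.042},{"tx":-275,"ty":388,"wz":1.042},{"tx":-275,"ty":388,"wz":1.042},{"tx":-275,"ty":388,"wz":1.042},{"tx":-275,"ty":388,"wz":1.042},{"tx":-275,"ty":388,"wz":1.042},{"tx":-275,"ty":388,"wz":1.042},{"tx":-275,"ty":388,"wz":1.042},{"tx":-275,"ty":388,"wz":1.042},{"tx":-275,"ty":388,"wz":1.042},{"tx":-275,"ty":388,"wz":1.042,"jaw":0.5}]}}

```text
invalid input at $.rows[0]: expected keys jaw, tx, ty, tz, wx, wy, wz
```

All the keys are needed.

{"op": "jog_arm", "data": {"rows": [{"tx":-275,"ty":388,"tz":0,"wx":0,"wy":0,"wz":1.042,"jaw":1},{"tx":-275,"ty":388,"tz":0,"wx":0,"wy":0,"wz":1.042,"jaw":1},{"tx":-275,"ty":388,"tz":0,"wx":0,"wy":0,"wz":1.042,"jaw":1},{"tx":-275,"ty":388,"tz":0,"wx":0,"wy":0,"wz":1.042,"jaw":1},{"tx":-275,"ty":388,"tz":0,"wx":0,"wy":0,"wz":1.042,"jaw":1},{"tx":-275,"ty":388,"tz":0,"wx":0,"wy":0,"wz":1.042,"jaw":1},{"tx":-275,"ty":388,"tz":0,"wx":0,"wy":0,"wz":1.042,"jaw":1},{"tx":-275,"ty":388,"tz":0,"wx":0,"wy":0,"wz":1.042,"jaw":1},{"tx":-275,"ty":388,"tz":0,"wx":0,"wy":0,"wz":1.042,"jaw":1},{"tx":-275,"ty":388,"tz":0,"wx":0,"wy":0,"wz":1.042,"jaw":1},{"tx":-275,"ty":388,"tz":0,"wx":0,"wy":0,"wz":1.042,"jaw":1},{"tx":-275,"ty":388,"tz":0,"wx":0,"wy":0,"wz":1.042,"jaw":1}]}}

```text
clock: 1.35
ee_pos: [496.4, 252.8, 217.3]
ee_rot: [[0.98, 0.197, -0.001], [0.197, -0.98, 0.0], [-0.001, -0.0, -1.0]]
wrist_force: [-0.4, -0.3, -0.6]
opening: 87.2
```

```bash
cat >> h.py <<'E'
def redm(im):
    h,s,v=cv2.split(cv2.cvtColor(im,cv2.COLOR_RGB2HSV)); return (((h<7)|(h>172))&(s>130)&(v>60)).astype(np.uint8)
def brief():
    st=readout.get_state(); R=np.array(st['ee_rot']); print('t',round(st['clock'],2),'p',np.round(st['ee_pos'],1),'yaw',np.degrees(np.arctan2(R[1,0],R[0,0])).round(2),'z',R[:,2].round(3),'F',np.round(st['wrist_force'],1),'M',np.round(st['moment'],2),'op',round(st['opening'],1),'q',np.round(st['joint_pos'],2)); return st
E
python3 - <<'E'
from h import *
st=brief(); st,im,dp=shot('wrist','w1'); c=cam('wrist',st); m=redm(im)
k,l,stt,ce=cv2.connectedComponentsWithStats(m)
for i in range(1,k):
    if stt[i,4]>100:
        ys,xs=np.where(l==i); d=dp[ys,xs]; P=bydepth(c,np.c_[xs,ys],d); P=P[(d>0)]; q=P[P[:,2]>np.percentile(P[:,2],95)-5]
        print(stt[i],ce[i].round(0),'topz',np.percentile(q[:,2],50).round(1),'rect',[np.round(a,1) for a in cv2.minAreaRect(q[:,:2].astype(np.float32))],len(q))
# spindle from top/side
c=cam('top'); dp=np.load('pics/top0.npy')
ys,xs=np.mgrid[135:180,370:420]; d=dp[135:180,370:420].ravel(); P=bydepth(c,np.c_[xs.ravel(),ys.ravel()],d)
g=(d>0)&(P[:,2]<200); P=P[g]; q=P[P[:,2]>143]; print('spindle top',len(q),q.mean(0).round(1),q.min(0).round(1),q.max(0).round(1)); 
print('bar z',np.median(P[(P[:,2]>126)&(P[:,2]<138)][:,2]))
E
```

```text
t 1.35 p [496.4 252.8 217.3] yaw 11.35 z [-0.001  0.    -1.   ] F [-0.4 -0.3 -0.6] M [-0.04  0.08 -0.06] op 87.2 q [-0.8   0.28  0.32  1.83 -0.1   1.04 -0.25]
[ 381    6  107   52 2981] [433.  32.] topz 23.9 rect [array([621.1, 441.7]), array([99. , 20.8]), np.float64(25.0)] 1959
[283  92  61  28 960] [313. 106.] topz 71.6 rect [array([509.9, 343.1]), array([55.8, 13.9]), np.float64(0.1)] 862
[ 167  159   61   37 1024] [196. 176.] topz 71.5 rect [array([409.8, 251.8]), array([14.4, 55.4]), np.float64(77.8)] 723
[277 164  16  57 695] [284. 193.] topz 71.5 rect [array([500.3, 254.5]), array([13.7, 55.3]), np.float64(12.5)] 632
spindle top 190 [620.4 -96.  150.6] [ 605.3 -112.6  143.6] [637.9 -81.8 159.3]
bar z 132.17317068018303
```

View pics/w1.png

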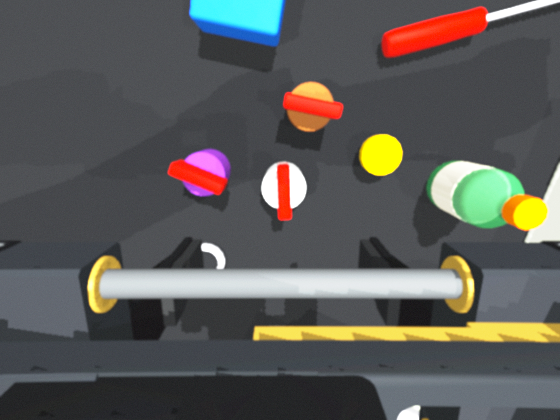

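The nut is at wrist pixel (284,185), with the brown one at (312,106) and the purple one at (205,175). Both cameras place it at about (498.5, 253.5), with the wing top at 72. I'll narrow the jaws and descend.

{"op": "jog_arm", "data": {"rows": [{"tx":2,"ty":0,"tz":40,"wx":0,"wy":0,"wz":-0.015,"jaw":0.45},{"tx":2,"ty":0,"tz":60,"wx":0,"wy":0,"wz":-0.015,"jaw":0.45},{"tx":2,"ty":0,"tz":80,"wx":0,"wy":0,"wz":-0.015,"jaw":0.45},{"tx":2,"ty":0,"tz":100,"wx":0,"wy":0,"wz":-0.015,"jaw":0.45},{"tx":2,"ty":0,"tz":120,"wx":0,"wy":0,"wz":-0.015,"jaw":0.45},{"tx":2,"ty":0,"tz":135,"wx":0,"wy":0,"wz":-0.015,"jaw":0.45},{"tx":2,"ty":0,"tz":145,"wx":0,"wy":0,"wz":-0.015,"jaw":0.45},{"tx":2,"ty":0,"tz":150,"wx":0,"wy":0,"wz":-0.015,"jaw":0.45},{"tx":2,"ty":0,"tz":150,"wx":0,"wy":0,"wz":-0.015,"jaw":0.45},{"tx":2,"ty":0,"tz":150,"wx":0,"wy":0,"wz":-0.015,"jaw":0.45}]}}

```text
clock: 2.4
ee_pos: [498.8, 253.8, 68.1]
ee_rot: [[0.977, 0.213, 0.001], [0.213, -0.977, 0.001], [0.001, -0.001, -1.0]]
wrist_force: [-0.1, -0.9, 0.6]
opening: 39.0
```

```bash
python3 - <<'E'
from h import *
st=brief(); a=shot('side','s2')[1]; b=shot('top','t2')[1]
cv=np.hstack([cv2.resize(x,(400,400),interpolation=cv2.INTER_CUBIC) for x in (a[140:240,180:280],b[170:270,170:270])])
cv2.imwrite('pics/c2.png',cv[:,:,::-1])
E
```

```text
t 2.4 p [498.8 253.8  68.1] yaw 12.29 z [ 0.001  0.001 -1.   ] F [-0.1 -0.9  0.6] M [-0.06  0.   -0.07] op 39.0 q [-0.76  0.47  0.27  1.96 -0.18  0.73 -0.16]
```

View pics/c2.png

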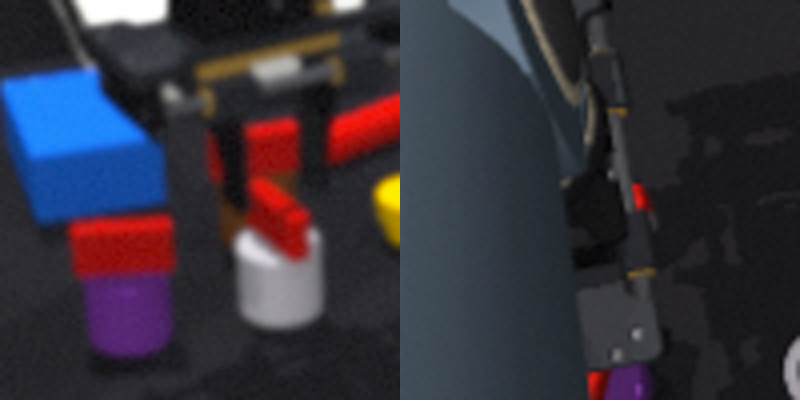

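```bash
cat >> h.py <<'E'
def proj(name,P,st=None):
    K,d,R,o=cam(name,st); return cv2.projectPoints(np.array(P,float).reshape(-1,3),cv2.Rodrigues(R.T)[0],-R.T@o,K,d)[0].reshape(-1,2)
E
python3 - <<'E'
from h import *
t=np.radians(12.3); X=np.array([np.cos(t),np.sin(t),0]);Y=np.array([-X[1],X[0],0]);o=np.array([498.8,253.8,0])
pt=lambda x,y,z:o+X*x+Y*y+[0,0,z]
for nm,P in dict(tips=[pt(-22,0,46),pt(22,0,46)],wing=[pt(0,28,72),pt(0,-28,72),pt(0,28,42),pt(0,-28,42)],base=[pt(0,0,0)]).items(): print(nm,((proj('side',P)-[180,140])*4).round(0).tolist())
im=cv2.imread('pics/s2.png')[:,:,::-1]; dp=np.load('pics/s2.npy'); c=cam('side')
m=redm(np.ascontiguousarray(im)); 
for (u,v) in [(255,190),(272,210),(290,215),(300,240),(232,185),(315,170),(235,130)]:
    uu,vv=180+u/4,140+v/4; print((u,v),bydepth(c,[[uu,vv]],[dp[int(round(vv)),int(round(uu))]]).round(0))
E
```

```text
tips [[242.0, 245.0], [309.0, 226.0]]
wing [[252.0, 176.0], [297.0, 215.0], [254.0, 221.0], [299.0, 262.0]]
base [[279.0, 303.0]]
(255, 190) [[490. 264.  72.]]
(272, 210) [[494. 241.  70.]]
(290, 215) [[501. 226.  73.]]
(300, 240) [[506. 229.  54.]]
(232, 185) [[472. 243.  89.]]
(315, 170) [[522. 247.  88.]]
(235, 130) [[474. 238. 125.]]
```

The projected wing matches the picture, and depth puts the fingers on either side of it. Closing, then lifting.

{"op": "jog_arm", "data": {"rows": [{"tx":0,"ty":0,"tz":0,"wx":0,"wy":0,"wz":0,"jaw":0},{"tx":0,"ty":0,"tz":0,"wx":0,"wy":0,"wz":0,"jaw":0},{"tx":0,"ty":0,"tz":0,"wx":0,"wy":0,"wz":0,"jaw":0},{"tx":0,"ty":0,"tz":0,"wx":0,"wy":0,"wz":0,"jaw":0},{"tx":0,"ty":0,"tz":0,"wx":0,"wy":0,"wz":0,"jaw":0},{"tx":0,"ty":0,"tz":0,"wx":0,"wy":0,"wz":0,"jaw":0}]}}

```text
clock: 3.1
ee_pos: [498.5, 253.2, 67.5]
ee_rot: [[0.977, 0.212, -0.0], [0.212, -0.977, 0.0], [-0.0, -0.0, -1.0]]
wrist_force: [-0.0, -0.0, -1.0]
opening: 2.8
```

The opening is 2.8 mm, so the wing was missed. Looking.

```bash
python3 - <<'E'
from h import *
st=brief(); _,a,d=shot('side','s3'); w=shot('wrist','w3')[1]
cv=np.hstack([cv2.resize(a[140:240,180:280],(400,400),interpolation=cv2.INTER_CUBIC),cv2.resize(w,(400,300))[:0] if 0 else np.vstack([cv2.resize(w,(400,300)),np.zeros((100,400,3),np.uint8)])])
cv2.imwrite('pics/c3.png',cv[:,:,::-1])
E
```

```text
t 3.1 p [498.5 253.2  67.5] yaw 12.26 z [-0.  0. -1.] F [-0. -0. -1.] M [-0.1  -0.01 -0.01] op 2.8 q [-0.76  0.47  0.27  1.96 -0.18  0.73 -0.16]
```

View pics/c3.png

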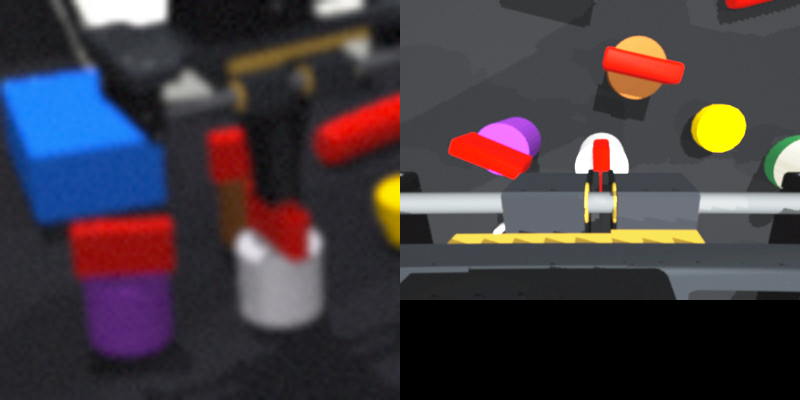

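```bash
python3 - <<'E'
from h import *
dp=np.load('pics/s3.npy'); c=cam('side'); im=cv2.imread('pics/s3.png')
for v in range(172,206,2):
    us=[244,246,248,250,252,254]; P=bydepth(c,[[u,v] for u in us],[dp[v,u] for u in us])
    print(v,[f"{p[0]:.0f},{p[1]:.0f},{p[2]:.0f}|{im[v,u][2]}/{im[v,u][0]}" for p,u in zip(P,us)])
E
```

```text
172 ['487,240,123|14/14', '491,238,123|22/23', '496,242,120|27/28', '502,245,118|26/30', '506,245,117|24/25', '510,241,119|26/25']
174 ['487,241,118|21/22', '491,241,117|27/26', '496,242,116|27/28', '502,249,111|26/26', '506,246,112|22/22', '510,244,112|16/20']
176 ['487,242,112|21/21', '491,241,112|14/20', '496,243,110|26/31', '502,249,106|27/26', '505,243,108|24/29', '510,243,108|19/22']
178 ['488,246,105|20/22', '491,240,107|23/22', '496,242,106|27/25', '502,250,101|23/26', '505,244,103|28/29', '510,244,102|26/29']
180 ['488,249,99|25/25', '490,237,104|22/22', '495,241,101|26/28', '501,247,97|32/32', '506,245,98|26/28', '510,243,98|32/28']
182 ['489,253,92|27/24', '491,242,96|14/19', '496,243,95|26/29', '502,249,91|32/33', '505,243,94|28/27', '510,244,92|27/30']
184 ['489,254,86|26/17', '491,244,90|18/20', '495,240,92|21/22', '502,249,86|27/30', '506,247,86|27/30', '509,242,89|27/32']
186 ['489,254,81|39/21', '491,246,84|16/22', '494,237,88|24/28', '501,247,82|26/30', '505,246,82|30/30', '509,244,82|28/30']
188 ['488,253,77|54/15', '490,243,81|25/24', '494,240,82|20/20', '500,243,
[... 393 characters left out ...]
 '500,228,72|162/9', '504,228,71|168/10']
196 ['490,266,48|125/27', '492,256,54|126/15', '495,248,57|132/13', '498,240,61|140/7', '500,229,66|155/14', '503,225,67|157/13']
198 ['490,265,44|126/86', '493,258,47|126/38', '495,246,53|128/9', '497,236,58|141/19', '499,226,62|150/6', '503,224,63|154/18']
200 ['488,259,42|152/153', '492,255,44|127/98', '495,248,47|127/43', '497,237,52|139/15', '499,228,56|151/14', '503,226,57|151/9']
202 ['486,250,42|205/212', '490,248,42|162/163', '494,245,43|127/100', '497,237,47|139/49', '499,226,52|149/12', '503,226,52|152/15']
204 ['483,240,43|200/205', '488,239,42|159/161', '492,237,43|145/147', '496,235,43|145/123', '499,229,46|148/76', '503,226,46|150/58']
```

```bash
python3 - <<'E'
from h import *
p=viewer.camera_params('wrist'); T=np.array(p['T_tool_cam']); print(T.round(3))
st=readout.get_state(); dp=np.load('pics/w3.npy'); K,d,R,o=cam('wrist',st)
cT=(K,d,T[:3,:3],T[:3,3])
E=np.array(st['ee_rot']);t=np.array(st['ee_pos'])
for zz in(-10,0,22,30): print('tool z',zz,proj('wrist',[t+E@np.array([0,0,zz])],st).round(0))
im=cv2.imread('pics/w3.png')
for v in range(190,330,6):
    us=[268,274,280,286,292]; P=bydepth(cT,[[u,v] for u in us],[dp[v,u] for u in us])
    print(v,[f"{q[0]:.0f},{q[1]:.0f},{q[2]:.0f}|{im[v,u][2]}" for q,u in zip(P,us)])
E
```

```text
[[ 1.00000e+00 -1.00000e-03 -0.00000e+00  6.45000e-01]
 [ 1.00000e-03  9.65000e-01  2.64000e-01 -7.17850e+01]
 [ 0.00000e+00 -2.64000e-01  9.65000e-01 -1.66891e+02]
 [ 0.00000e+00  0.00000e+00  0.00000e+00  1.00000e+00]]
tool z -10 [[279. 259.]]
tool z 0 [[280. 251.]]
tool z 22 [[280. 238.]]
tool z 30 [[280. 233.]]
190 ['-9,-22,64|245', '-4,-24,55|250', '0,-25,53|251', '5,-24,54|252', '9,-24,57|252']
196 ['-8,-23,42|247', '-3,-28,17|248', '0,-29,17|252', '4,-28,17|252', '8,-24,37|250']
202 ['-7,-22,26|255', '-3,-28,3|252', '0,-29,2|253', '4,-28,4|253', '7,-28,5|252']
208 ['-7,-19,25|254', '-3,-27,-3|255', '0,-27,-4|255', '4,-27,-3|255', '7,-26,-3|255']
214 ['-7,-15,26|241', '-3,-24,-5|255', '0,-24,-5|255', '4,-23,-4|255', '7,-24,-4|255']
220 ['-7,-11,26|241', '-3,-20,-5|255', '0,-20,-4|255', '4,-20,-5|255', '7,-20,-4|255']
226 ['-7,-7,25|241', '-3,-17,-4|255', '0,-16,-3|255', '4,-17,-4|255', '7,-16,-3|255']
232 ['-7,-3,24|242', '-3,-13,-4|255', '0,-13,-5|255', '4,-13,-3|255', '7,-14,-5|255']
238 ['-6,-11,-7|61', '-3,-10,-5|255', '0,-10,-4|255', '4,-10,-4|255', '7,-11,-7|171']
244 ['-
[... 566 characters left out ...]
91|224', '4,-31,-92|219']
286 ['-3,-30,-93|219', '-1,-30,-92|222', '0,-30,-93|218', '2,-30,-92|219', '4,-30,-92|221']
292 ['-3,-29,-93|202', '-1,-28,-91|200', '0,-28,-92|200', '2,-29,-93|199', '4,-28,-93|202']
298 ['-4,-3,-54|111', '-2,-3,-53|113', '0,71,68|93', '3,-3,-54|91', '5,-3,-54|90']
304 ['-5,1,-52|92', '-2,-0,-54|102', '0,77,68|55', '3,-0,-54|58', '5,1,-53|54']
310 ['-5,3,-54|64', '-2,2,-54|56', '0,82,67|51', '3,3,-54|60', '5,3,-53|55']
316 ['-5,6,-53|54', '-2,6,-54|58', '0,88,67|51', '3,5,-54|58', '5,5,-54|58']
322 ['-5,8,-54|53', '-2,8,-55|58', '0,95,68|53', '3,9,-54|56', '5,8,-54|55']
328 ['-2,-24,-101|250', '-1,-24,-101|249', '0,-24,-101|250', '2,-24,-102|250', '3,-24,-102|249']
```

```bash
python3 - <<'E'
from h import *
p=viewer.camera_params('wrist'); T=np.array(p['T_tool_cam']); K,d,_,_=cam('wrist'); cT=(K,d,T[:3,:3],T[:3,3])
for f in('w1','w3'):
    dp=np.load(f'pics/{f}.npy'); ys,xs=np.mgrid[0:420,0:560]; P=bydepth(cT,np.c_[xs.ravel(),ys.ravel()],dp.ravel())
    g=(dp.ravel()>0)&(np.abs(P[:,1])<13)&(np.abs(P[:,0])<62)&(P[:,2]>-45)&(P[:,2]<40)
    q=P[g]; print(f,len(q)); 
    for a in range(-60,60,6):
        s=q[(q[:,0]>=a)&(q[:,0]<a+6)]
        if len(s)>5: print(a,len(s),'zmax',np.percentile(s[:,2],[50,90,98]).round(0),'y',s[:,1].min().round(0))
dp=np.load('pics/s2.npy'); c=cam('side')
for u in(234,238,256,258,260):
    P=bydepth(c,[[u,v] for v in range(170,196,2)],dp[170:196:2,u]); print(u,[tuple(x) for x in P.round(0).astype(int).tolist()])
E
```

```text
w1 2144
-60 11 zmax [-42. -39. -39.] y -11.0
-54 315 zmax [-32. -12.  -7.] y -12.0
-48 751 zmax [-22.  -8.  -5.] y -11.0
42 615 zmax [-21.  -8.  -5.] y -10.0
48 419 zmax [-28. -11.  -6.] y -11.0
54 33 zmax [-41. -37. -34.] y -11.0
w3 2509
-60 29 zmax [ 7. 17. 20.] y -13.0
-24 138 zmax [26. 27. 33.] y -13.0
-18 231 zmax [26. 26. 27.] y -13.0
-12 291 zmax [25. 26. 27.] y -13.0
-6 445 zmax [-21.  -4.  -3.] y -13.0
0 427 zmax [-14.  -4.  -3.] y -13.0
6 297 zmax [-14.  26.  26.] y -13.0
12 227 zmax [26. 27. 27.] y -13.0
18 224 zmax [26. 27. 27.] y -13.0
24 33 zmax [26. 26. 27.] y -8.0
234 [(465, 239, 132), (465, 244, 124), (466, 249, 117), (466, 251, 111), (467, 257, 103), (484, 335, 58), (484, 335, 53), (484, 336, 47), (499, 412, 1), (497, 405, -1), (494, 390, 1), (491, 378, 2), (489, 370, 0)]
238 [(472, 234, 133), (473, 238, 126), (472, 237, 122), (472, 238, 116), (473, 240, 111), (471, 234, 108), (472, 240, 101), (473, 245, 93), (472, 243, 89), (472, 244, 84), (472, 243, 79), (491, 332, 25), (491, 331, 20)]
256 [(519, 258, 115), (519, 258, 110), (519, 259, 104), (519, 259, 99), (519, 259, 94), (519, 259, 89), (519, 261, 83), (518, 258, 79), (555, 396, 0), (550, 379, 3), (548, 370, 2), (511, 235, 71), (509, 227, 70)]
258 [(522, 251, 117), (521, 250, 113), (521, 250, 108), (521, 250, 103), (519, 244, 101), (520, 247, 94), (521, 249, 88), (521, 252, 82), (521, 253, 76), (556, 380, 1), (554, 375, -1), (550, 360, 1), (548, 352, 0)]
260 [(526, 249, 118), (526, 251, 112), (526, 252, 106), (526, 251, 101), (526, 250, 97), (525, 249, 92), (524, 246, 89), (525, 248, 83), (525, 249, 77), (561, 380, 0), (558, 368, 1), (555, 358, 1), (551, 346, 2)]
```

Both cameras show the fingertips about 6 mm behind the reported TCP, not 22 mm ahead of it. The fingers therefore closed just above the wing without touching it. I'll use the measured tip offset: open, go 27 mm lower, check force, then close.

{"op": "jog_arm", "data": {"rows": [{"tx":0,"ty":0,"tz":-5,"wx":0,"wy":0,"wz":0,"jaw":0.45},{"tx":0,"ty":0,"tz":-5,"wx":0,"wy":0,"wz":0,"jaw":0.45},{"tx":0,"ty":0,"tz":-5,"wx":0,"wy":0,"wz":0,"jaw":0.45},{"tx":0,"ty":0,"tz":-5,"wx":0,"wy":0,"wz":0,"jaw":0.45},{"tx":0,"ty":0,"tz":4,"wx":0,"wy":0,"wz":0,"jaw":0.45},{"tx":0,"ty":0,"tz":12,"wx":0,"wy":0,"wz":0,"jaw":0.45},{"tx":0,"ty":0,"tz":19,"wx":0,"wy":0,"wz":0,"jaw":0.45},{"tx":0,"ty":0,"tz":23,"wx":0,"wy":0,"wz":0,"jaw":0.45},{"tx":0,"ty":0,"tz":25,"wx":0,"wy":0,"wz":0,"jaw":0.45},{"tx":0,"ty":0,"tz":25,"wx":0,"wy":0,"wz":0,"jaw":0.45}]}}

```text
clock: 4.2
ee_pos: [498.4, 253.1, 42.1]
ee_rot: [[0.977, 0.212, -0.001], [0.212, -0.977, -0.0], [-0.001, 0.0, -1.0]]
wrist_force: [0.3, 0.2, -0.5]
opening: 39.3
```

```bash
python3 - <<'E'
from h import *
st=brief(); shot('side','s4')
dp=np.load('pics/s4.npy'); c=cam('side')
for u in range(234,266,4):
    P=bydepth(c,[[u,v] for v in range(180,206,2)],dp[180:206:2,u]); print(u,[tuple(x) for x in P.round(0).astype(int).tolist() if x[1]<300])
E
```

```text
t 4.2 p [498.4 253.1  42.1] yaw 12.26 z [-0.001 -0.    -1.   ] F [ 0.3  0.2 -0.5] M [-0.09  0.05  0.05] op 39.3 q [-0.74  0.51  0.26  1.98 -0.2   0.68 -0.15]
234 [(456, 206, 125), (464, 246, 99), (465, 251, 91), (466, 258, 83)]
238 [(465, 207, 123), (472, 238, 102), (471, 238, 97), (470, 235, 94), (471, 237, 87), (470, 234, 84), (471, 240, 76), (472, 245, 68), (471, 245, 63), (471, 245, 58), (472, 249, 50)]
242 [(481, 239, 95), (480, 239, 90), (479, 236, 87), (480, 241, 79), (479, 237, 76), (480, 240, 69), (479, 240, 64), (479, 239, 60), (479, 241, 53), (478, 237, 50), (479, 242, 42)]
246 [(500, 281, 71), (497, 268, 72), (494, 257, 73), (492, 250, 72), (493, 256, 64), (492, 254, 60), (493, 257, 53), (492, 256, 48), (492, 255, 44), (490, 248, 42), (487, 236, 44)]
250 [(502, 253, 74), (499, 241, 75), (497, 235, 74), (497, 235, 69), (496, 234, 64), (497, 237, 57), (497, 239, 51), (497, 240, 45), (496, 235, 43)]
254 [(506, 233, 73), (504, 227, 71), (504, 225, 67), (504, 229, 60), (503, 226, 57), (503, 226, 52), (502, 223, 48)]
258 [(521, 250, 92), (520, 248, 89), (520, 248, 84), (521, 251, 77), (521, 252, 71), (519, 247, 69), (521, 253, 60), (520, 250, 57), (520, 250, 52), (521, 256, 43), (519, 248, 42), (516, 238, 43), (515, 235, 40)]
262 [(530, 249, 92), (530, 248, 87), (530, 248, 82), (530, 249, 76), (529, 248, 72), (529, 248, 67), (529, 247, 62), (529, 248, 56), (529, 250, 50), (542, 296, 1)]
```

The tips now straddle the wing, at about z 48. Closing.

{"op": "jog_arm", "data": {"rows": [{"tx":0,"ty":0,"tz":0,"wx":0,"wy":0,"wz":0,"jaw":0},{"tx":0,"ty":0,"tz":0,"wx":0,"wy":0,"wz":0,"jaw":0},{"tx":0,"ty":0,"tz":0,"wx":0,"wy":0,"wz":0,"jaw":0},{"tx":0,"ty":0,"tz":0,"wx":0,"wy":0,"wz":0,"jaw":0},{"tx":0,"ty":0,"tz":0,"wx":0,"wy":0,"wz":0,"jaw":0},{"tx":0,"ty":0,"tz":0,"wx":0,"wy":0,"wz":0,"jaw":0}]}}

```text
clock: 4.85
ee_pos: [498.7, 253.3, 42.6]
ee_rot: [[0.977, 0.212, 0.0], [0.212, -0.977, 0.0], [0.0, -0.0, -1.0]]
wrist_force: [0.3, 0.5, 0.2]
opening: 13.9
```

Gripped: 13.9 mm opening against the 14 mm wing. Lift and carry it to beside the spindle.

{"op": "jog_arm", "data": {"rows": [{"tx":0,"ty":0,"tz":-30,"wx":0,"wy":0,"wz":0,"jaw":0},{"tx":0,"ty":0,"tz":-80,"wx":0,"wy":0,"wz":0,"jaw":0},{"tx":0,"ty":0,"tz":-130,"wx":0,"wy":0,"wz":0,"jaw":0},{"tx":3,"ty":35,"tz":-165,"wx":0,"wy":0,"wz":0.02,"jaw":0},{"tx":6,"ty":75,"tz":-195,"wx":0,"wy":0,"wz":0.04,"jaw":0},{"tx":9,"ty":118,"tz":-210,"wx":0,"wy":0,"wz":0.06,"jaw":0},{"tx":13,"ty":163,"tz":-220,"wx":0,"wy":0,"wz":0.08,"jaw":0},{"tx":17,"ty":210,"tz":-220,"wx":0,"wy":0,"wz":0.1,"jaw":0},{"tx":20,"ty":257,"tz":-220,"wx":0,"wy":0,"wz":0.12,"jaw":0},{"tx":24,"ty":304,"tz":-220,"wx":0,"wy":0,"wz":0.14,"jaw":0},{"tx":28,"ty":350,"tz":-220,"wx":0,"wy":0,"wz":0.16,"jaw":0},{"tx":31,"ty":390,"tz":-220,"wx":0,"wy":0,"wz":0.179,"jaw":0}]}}

```text
clock: 6.05
ee_pos: [611.4, -123.8, 262.0]
ee_rot: [[0.999, 0.033, -0.001], [0.033, -0.999, -0.0], [-0.001, 0.0, -1.0]]
wrist_force: [0.5, 1.1, -1.6]
opening: 13.7
```

{"op": "jog_arm", "data": {"rows": [{"tx":0,"ty":15,"tz":0,"wx":0,"wy":0,"wz":0,"jaw":0},{"tx":2,"ty":30,"tz":0,"wx":0,"wy":0,"wz":0,"jaw":0},{"tx":2,"ty":30,"tz":0,"wx":0,"wy":0,"wz":0,"jaw":0},{"tx":2,"ty":30,"tz":0,"wx":0,"wy":0,"wz":0,"jaw":0}]}}

```text
clock: 6.45
ee_pos: [614.6, -149.5, 262.2]
ee_rot: [[0.999, 0.037, -0.001], [0.037, -0.999, 0.002], [-0.001, -0.002, -1.0]]
wrist_force: [0.2, 0.7, -2.2]
opening: 13.8
```

```bash
python3 - <<'E'
from h import *
st=brief(); _,w,dw=shot('wrist','w5'); shot('side','s5'); shot('top','t5')
def cones(name,f,st=None):
    im=cv2.imread(f'pics/{f}.png'); dp=np.load(f'pics/{f}.npy'); c=cam(name,st)
    hh,ss,vv=cv2.split(cv2.cvtColor(im,cv2.COLOR_BGR2HSV))
    ys,xs=np.mgrid[0:420,0:560]; P=bydepth(c,np.c_[xs.ravel(),ys.ravel()],dp.ravel()).reshape(420,560,3)
    near=(np.hypot(P[...,0]-620,P[...,1]+97)<30)&(dp>0)
    y=near&(hh>12)&(hh<32)&(ss>110)&(P[...,2]>128)&(P[...,2]<160)
    top=near&(P[...,2]>150.5)&(P[...,2]<162)
    for n,m in(('yel',y),('cone',top)):
        v,u=np.where(m)
        if len(u)<8: print(name,n,len(u)); continue
        q=P[m]; print(name,n,len(u),'px',u.mean().round(1),v.mean().round(1),'mean',q.mean(0).round(1),'min',np.percentile(q,3,axis=0).round(1),'max',np.percentile(q,97,axis=0).round(1))
cones('wrist','w5',st); cones('side','s0'); cones('top','top0')
u,v=[int(a) for a in proj('wrist',[[620,-97,150]],st)[0]]; print(u,v)
a=w[max(0,v-50):v+50,max(0,u-50):u+50]
s=cv2.imread('pics/s5.png')[:,:,::-1][120:320,270:470]
cv=np.hstack([cv2.resize(a,(400,400),interpolation=cv2.INTER_CUBIC),cv2.resize(s,(400,400),interpolation=cv2.INTER_CUBIC)]); cv2.imwrite('pics/c5.png',cv[:,:,::-1])
E
```

```text
t 6.45 p [ 614.6 -149.5  262.2] yaw 2.1 z [-0.001  0.002 -1.   ] F [ 0.2  0.7 -2.2] M [-0.06 -0.03  0.01] op 13.8 q [-0.22  0.39  0.54  1.61 -0.21  1.2   0.4 ]
wrist yel 518 px 290.5 146.0 mean [622.2 -98.4 144.9] min [ 608.4 -113.1  137. ] max [636.5 -84.2 151. ]
wrist cone 474 px 290.9 146.7 mean [622.3 -98.2 154.1] min [ 613.6 -108.   150.8] max [631.9 -89.2 157.1][ WARN:0@5.660] global loadsave.cpp:275 findDecoder imread_('pics/s0.png'): can't open/read file: check file path/integrity
Traceback (most recent call last):
FileNotFoundError: [Errno 2] No such file or directory: 'pics/s0.npy'
```

```bash
cat > k.py <<'E'
from h import *
def cones(name,f,st=None):
    im=cv2.imread(f'pics/{f}.png'); dp=np.load(f'pics/{f}.npy'); c=cam(name,st)
    hh,ss,vv=cv2.split(cv2.cvtColor(im,cv2.COLOR_BGR2HSV))
    ys,xs=np.mgrid[0:420,0:560]; P=bydepth(c,np.c_[xs.ravel(),ys.ravel()],dp.ravel()).reshape(420,560,3)
    near=(np.hypot(P[...,0]-620,P[...,1]+97)<30)&(dp>0)
    y=near&(hh>12)&(hh<32)&(ss>110)&(P[...,2]>128)&(P[...,2]<160)
    top=near&(P[...,2]>150.5)&(P[...,2]<162)
    for n,m in(('yel',y),('cone',top)):
        v,u=np.where(m)
        if len(u)<4: print(name,n,len(u)); continue
        q=P[m]; print(name,n,len(u),'px',u.mean().round(1),v.mean().round(1),'mean',q.mean(0).round(1),'min',np.percentile(q,3,axis=0).round(1),'max',np.percentile(q,97,axis=0).round(1))
def nut(name,f,x,y,zt):
    "held nut: cloud of points near expected axis; zt=TCP z"
    im=cv2.imread(f'pics/{f}.png'); dp=np.load(f'pics/{f}.npy'); c=cam(name)
    ys,xs=np.mgrid[0:420,0:560]; P=bydepth(c,np.c_[xs.ravel(),ys.ravel()],dp.ravel())
    g=(dp.ravel()>0)&(np.hypot(P[:,0]-x,P[:,1]-y)<32)&(P[:,2]>zt-48)&(P[:,2]<zt-4); q=P[g]
    print(name,'hub',len(q),np.percentile(q,2,axis=0).round(1),np.percentile(q,98,axis=0).round(1))
    A=np.c_[2*q[:,:2],np.ones(len(q))]
    from scipy.optimize import least_squares
    s=least_squares(lambda k:np.hypot(q[:,0]-k[0],q[:,1]-k[1])-24,[x,y],loss='soft_l1'); print(' axis',s.x.round(1),'rms',np.sqrt(np.mean(s.fun**2)).round(2))
E
python3 - <<'E'
from k import *
st=brief()
cones('side','side0'); cones('top','top0'); 
nut('side','s5',614.6,-149.5,262.2)
w=cv2.imread('pics/w5.png'); a=w[96:196,240:340]
shot('side','s5'); shot('top','t5'); nut('side','s5',614.6,-149.5,262.2); nut('top','t5',614.6,-149.5,262.2)
s=cv2.imread('pics/s5.png'); u,v=[int(t) for t in proj('side',[[614,-150,230]])[0]]; s=s[max(0,v-60):v+100,u-80:u+80]
cv2.imwrite('pics/c5.png',np.hstack([cv2.resize(x,(400,400),interpolation=cv2.INTER_CUBIC) for x in(a,s)]))
E
```

```text
t 6.6 p [ 614.9 -149.   262.4] yaw 2.18 z [-0.     0.001 -1.   ] F [ 0.1  0.  -0.8] M [-0.12  0.07  0.04] op 14.0 q [-0.22  0.39  0.53  1.61 -0.21  1.2   0.4 ]
side yel 115 px 374.3 237.6 mean [ 617.3 -108.5  141.6] min [ 606.1 -114.7  133.6] max [630.1 -93.7 147.9]
side cone 87 px 374.0 228.9 mean [ 619.  -101.6  154.1] min [ 611.6 -108.6  150.8] max [628.3 -92.8 157.7]
top yel 113 px 392.1 158.0 mean [617.3 -95.3 144.2] min [ 606.2 -112.2  134.1] max [634.6 -83.1 151.5]
top cone 98 px 394.1 154.6 mean [620.9 -96.6 154.2] min [ 612.5 -106.9  150.9] max [631.7 -87.4 158.3]
side hub 768 [ 590.1 -172.8  220.7] [ 629.6 -141.9  257.2]
 axis [ 614.7 -147.8] rms 0.86
side hub 763 [ 590.2 -173.   221.3] [ 630.3 -141.6  257.6]
 axis [ 614.8 -148. ] rms 0.86
top hub 296 [ 591.2 -158.   221. ] [ 625.  -123.9  257.3]
 axis [ 615.5 -148.3] rms 0.47
```

View pics/c5.png

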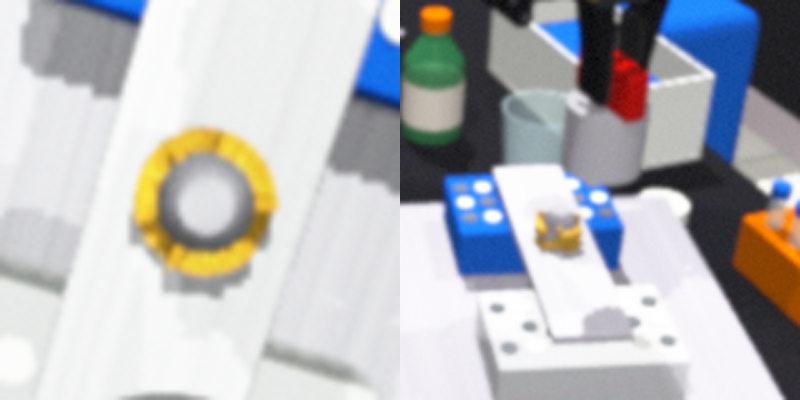

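The spindle shows a yellow crown and a grey cone, centred at crop (205,200), and the nut is held upright. I'll fit the cone axis in each camera for the final offset.

```bash
python3 - <<'E'
from k import *
from scipy.optimize import least_squares
st=readout.get_state()
for name,f in(('wrist','w5'),('side','side0'),('top','top0'),('side','s5'),('top','t5')):
    dp=np.load(f'pics/{f}.npy'); c=cam(name,st); im=cv2.imread(f'pics/{f}.png'); ss=cv2.cvtColor(im,cv2.COLOR_BGR2HSV)[...,1].ravel()
    ys,xs=np.mgrid[0:420,0:560]; P=bydepth(c,np.c_[xs.ravel(),ys.ravel()],dp.ravel())
    q=P[(dp.ravel()>0)&(np.hypot(P[:,0]-621,P[:,1]+98)<14)&(P[:,2]>149)&(P[:,2]<160)&(ss<70)]
    if len(q)<15: print(f,len(q)); continue
    s=least_squares(lambda k:q[:,2]-k[2]+k[3]*np.hypot(q[:,0]-k[0],q[:,1]-k[1]),[621,-98,157,1],loss='soft_l1'); print(f,len(q),s.x.round(2))
    b=P[(dp.ravel()>0)&(abs(P[:,0]-621)<60)&(abs(P[:,1]+98)<60)&(P[:,2]>125)&(P[:,2]<137)]; print('  bar z',np.median(b[:,2]).round(1))
E
```

```text
w5 432 [622.84 -98.98 159.34   0.68]
  bar z 132.1
side0 94 [621.12 -98.   159.54   0.73]
  bar z 132.0
top0 89 [622.05 -97.98 159.96   0.78]
  bar z 132.2
s5 92 [620.94 -98.34 159.14   0.7 ]
  bar z 132.1
t5 91 [622.45 -97.67 159.87   0.77]
  bar z 132.2
```

{"op": "jog_arm", "data": {"rows": [{"tx":9,"ty":-25,"tz":0,"wx":0,"wy":0,"wz":-0.1,"jaw":0},{"tx":8.7,"ty":-40,"tz":0,"wx":0,"wy":0,"wz":-0.22,"jaw":0},{"tx":8.7,"ty":-49.8,"tz":0,"wx":0,"wy":0,"wz":-0.34,"jaw":0},{"tx":8.7,"ty":-49.8,"tz":20,"wx":0,"wy":0,"wz":-0.349,"jaw":0},{"tx":8.7,"ty":-49.8,"tz":40,"wx":0,"wy":0,"wz":-0.349,"jaw":0},{"tx":8.7,"ty":-49.8,"tz":52,"wx":0,"wy":0,"wz":-0.349,"jaw":0},{"tx":8.7,"ty":-49.8,"tz":57,"wx":0,"wy":0,"wz":-0.349,"jaw":0},{"tx":8.7,"ty":-49.8,"tz":57,"wx":0,"wy":0,"wz":-0.349,"jaw":0},{"tx":8.7,"ty":-49.8,"tz":57,"wx":0,"wy":0,"wz":-0.349,"jaw":0}]}}

```text
clock: 7.6
ee_pos: [622.3, -101.3, 206.3]
ee_rot: [[0.927, 0.375, 0.001], [0.375, -0.927, -0.0], [0.001, 0.001, -1.0]]
wrist_force: [-0.4, -0.0, -1.6]
opening: 14.5
```

```bash
python3 - <<'E'
from k import *
st=brief(); p=st['ee_pos']; shot('side','s6'); shot('top','t6'); nut('side','s6',*p); nut('top','t6',*p); st=brief()
E
```

```text
t 7.6 p [ 622.3 -101.3  206.3] yaw 22.0 z [ 0.001 -0.    -1.   ] F [-0.4 -0.  -1.6] M [-0.09  0.02 -0.04] op 14.5 q [-0.22  0.42  0.44  1.68 -0.2   1.08  0.66]
side hub 600 [ 598.5 -125.1  165.4] [636.8 -94.5 201.9]
 axis [ 622.2 -100.4] rms 1.01
top hub 212 [ 598.5 -115.   165.4] [629.9 -75.9 201.3]
 axis [ 622.7 -100.1] rms 0.44
t 7.7 p [ 622.3 -101.3  206.5] yaw 22.0 z [ 0.002 -0.    -1.   ] F [ 0.5 -0.4 -1.5] M [-0.08  0.06 -0.  ] op 13.2 q [-0.22  0.42  0.44  1.68 -0.2   1.08  0.66]
```

A negative wz raises joint 7, so I want a lower starting joint-7 angle. I'll turn back about 25° and correct the position.

{"op": "jog_arm", "data": {"rows": [{"tx":-0.2,"ty":-2.7,"tz":0,"wx":0,"wy":0,"wz":0.12,"jaw":0},{"tx":-0.2,"ty":-2.7,"tz":0,"wx":0,"wy":0,"wz":0.24,"jaw":0},{"tx":-0.2,"ty":-2.7,"tz":0,"wx":0,"wy":0,"wz":0.36,"jaw":0},{"tx":-0.2,"ty":-2.7,"tz":0,"wx":0,"wy":0,"wz":0.44,"jaw":0},{"tx":-0.2,"ty":-2.7,"tz":0,"wx":0,"wy":0,"wz":0.44,"jaw":0},{"tx":-0.2,"ty":-2.7,"tz":0,"wx":0,"wy":0,"wz":0.44,"jaw":0}]}}

```text
clock: 8.3
ee_pos: [620.7, -98.6, 206.0]
ee_rot: [[0.999, -0.054, 0.001], [-0.054, -0.999, 0.0], [0.001, -0.0, -1.0]]
wrist_force: [0.3, 0.4, -2.5]
opening: 13.7
```

```bash
python3 - <<'E'
from k import *
st=brief(); p=st['ee_pos']; shot('side','s7'); shot('top','t7'); nut('side','s7',*p); nut('top','t7',*p); st=brief()
E
```

```text
t 8.3 p [620.7 -98.6 206. ] yaw -3.1 z [ 0.001  0.    -1.   ] F [ 0.3  0.4 -2.5] M [-0.09 -0.03  0.02] op 13.7 q [-0.3   0.43  0.54  1.69 -0.25  1.08  0.26]
side hub 599 [ 597.5 -122.4  164.5] [636.2 -92.  201.5]
 axis [621.2 -97.7] rms 0.97
top hub 163 [597.3 -96.  165. ] [628.4 -73.4 201.1]
 axis [621.2 -97.5] rms 0.43
t 8.4 p [620.6 -98.7 205.8] yaw -3.13 z [ 0.001  0.    -1.   ] F [-0.4  0.3 -2. ] M [-0.09  0.03  0.02] op 13.8 q [-0.3   0.43  0.54  1.69 -0.25  1.08  0.26]
```

{"op": "jog_arm", "data": {"rows": [{"tx":0.4,"ty":0.4,"tz":3,"wx":0,"wy":0,"wz":0,"jaw":0},{"tx":0.4,"ty":0.4,"tz":6,"wx":0,"wy":0,"wz":0,"jaw":0},{"tx":0.4,"ty":0.4,"tz":9,"wx":0,"wy":0,"wz":0,"jaw":0},{"tx":0.4,"ty":0.4,"tz":12,"wx":0,"wy":0,"wz":0,"jaw":0},{"tx":0.4,"ty":0.4,"tz":12,"wx":0,"wy":0,"wz":0,"jaw":0}]}}

```text
clock: 8.9
ee_pos: [620.6, -99.1, 192.9]
ee_rot: [[0.998, -0.056, -0.001], [-0.056, -0.998, 0.0], [-0.001, -0.0, -1.0]]
wrist_force: [0.6, 0.2, -1.3]
opening: 13.6
```

{"op": "jog_arm", "data": {"rows": [{"tx":0,"ty":0,"tz":1,"wx":0,"wy":0,"wz":0,"jaw":0},{"tx":0,"ty":0,"tz":2,"wx":0,"wy":0,"wz":0,"jaw":0},{"tx":0,"ty":0,"tz":3,"wx":0,"wy":0,"wz":0,"jaw":0},{"tx":0,"ty":0,"tz":3,"wx":0,"wy":0,"wz":0,"jaw":0}]}}

```text
clock: 9.3
ee_pos: [620.8, -99.1, 190.4]
ee_rot: [[0.998, -0.056, -0.0], [-0.056, -0.998, 0.0], [-0.0, -0.0, -1.0]]
wrist_force: [-0.6, -0.0, -1.5]
opening: 13.9
```

{"op": "jog_arm", "data": {"rows": [{"tx":0,"ty":0,"tz":0.7,"wx":0,"wy":0,"wz":0,"jaw":0},{"tx":0,"ty":0,"tz":1.4,"wx":0,"wy":0,"wz":0,"jaw":0},{"tx":0,"ty":0,"tz":2,"wx":0,"wy":0,"wz":0,"jaw":0},{"tx":0,"ty":0,"tz":2,"wx":0,"wy":0,"wz":0,"jaw":0}]}}

```text
clock: 9.7
ee_pos: [620.8, -99.1, 188.4]
ee_rot: [[0.998, -0.056, -0.0], [-0.056, -0.998, 0.0], [-0.0, -0.0, -1.0]]
wrist_force: [0.1, -0.1, -2.0]
opening: 14.0
```

{"op": "jog_arm", "data": {"rows": [{"tx":0,"ty":0,"tz":0.5,"wx":0,"wy":0,"wz":0,"jaw":0},{"tx":0,"ty":0,"tz":1,"wx":0,"wy":0,"wz":0,"jaw":0},{"tx":0,"ty":0,"tz":1,"wx":0,"wy":0,"wz":0,"jaw":0}]}}

```text
clock: 10.0
ee_pos: [620.9, -99.1, 187.4]
ee_rot: [[0.998, -0.056, -0.0], [-0.056, -0.998, 0.0], [-0.0, -0.0, -1.0]]
wrist_force: [0.2, 0.6, -2.0]
opening: 13.9
```

{"op": "jog_arm", "data": {"rows": [{"tx":0,"ty":0,"tz":0.5,"wx":0,"wy":0,"wz":0,"jaw":0},{"tx":0,"ty":0,"tz":1,"wx":0,"wy":0,"wz":0,"jaw":0},{"tx":0,"ty":0,"tz":1,"wx":0,"wy":0,"wz":0,"jaw":0}]}}

```text
clock: 10.3
ee_pos: [621.0, -99.2, 187.1]
ee_rot: [[0.998, -0.056, 0.0], [-0.056, -0.998, 0.0], [0.0, -0.0, -1.0]]
wrist_force: [-1.4, 0.9, 2.3]
opening: 13.7
```

{"op": "jog_arm", "data": {"rows": [{"tx":0,"ty":0,"tz":0.5,"wx":0,"wy":0,"wz":0,"jaw":0},{"tx":0,"ty":0,"tz":1,"wx":0,"wy":0,"wz":0,"jaw":0},{"tx":0,"ty":0,"tz":1,"wx":0,"wy":0,"wz":0,"jaw":0}]}}

```text
clock: 10.6
ee_pos: [621.1, -99.2, 186.9]
ee_rot: [[0.998, -0.056, 0.001], [-0.056, -0.998, 0.001], [0.001, -0.001, -1.0]]
wrist_force: [-2.7, 0.4, 8.1]
opening: 13.9
```

Contact at the ledge height, TCP z 187, as expected. I'll loosen the jaws to about 17.5 mm so the nut rests on its own weight, then turn it backward with the loose jaws.

{"op": "jog_arm", "data": {"rows": [{"tx":0,"ty":0,"tz":-1,"wx":0,"wy":0,"wz":0,"jaw":0.2},{"tx":0,"ty":0,"tz":-1,"wx":0,"wy":0,"wz":0,"jaw":0.2},{"tx":0,"ty":0,"tz":-1,"wx":0,"wy":0,"wz":0,"jaw":0.2}]}}

```text
clock: 10.9
ee_pos: [620.9, -99.1, 186.2]
ee_rot: [[0.998, -0.056, -0.0], [-0.056, -0.998, -0.0], [-0.0, 0.0, -1.0]]
wrist_force: [-0.7, -0.7, -0.2]
opening: 16.6
```

```bash
cat >> k.py <<'E'
def nutz(tag):
    "wing-top z, yaw; hub top z near spindle from side+top"
    st=brief()
    for n in('side','top'):
        _,im,dp=shot(n,n[0]+tag); c=cam(n); m=redm(im)>0
        ys,xs=np.where(m&(dp>0)); P=bydepth(c,np.c_[xs,ys],dp[ys,xs]); q=P[np.hypot(P[:,0]-621,P[:,1]+98)<33]
        if len(q)<8: print(n,'few',len(q)); continue
        zt=np.percentile(q[:,2],95); t=q
        d=t[:,:2]-t[:,:2].mean(0); ev=np.linalg.svd(d,full_matrices=False)[2][0]
        print(n,len(q),'red z 5/50/95',np.percentile(q[:,2],[5,50,95]).round(1),'wing dir',np.degrees(np.arctan2(ev[1],ev[0])).round(0),'mean',q.mean(0).round(1))
    return st
E
python3 - <<'E'
from k import *
p=readout.get_state()['ee_pos']; nutz('8'); nut('side','s8',621,-98,187)
E
```

```text
t 10.9 p [620.9 -99.1 186.2] yaw -3.21 z [-0. -0. -1.] F [-0.7 -0.7 -0.2] M [-0.09  0.06  0.02] op 16.6 q [-0.29  0.45  0.53  1.71 -0.26  1.05  0.27]
side 309 red z 5/50/95 [192.7 209.4 217.3] wing dir -96.0 mean [ 617.4 -117.   207.8]
top 49 red z 5/50/95 [192.2 209.7 217.4] wing dir -160.0 mean [618.7 -72.1 207.5]
side hub 574 [ 597.8 -123.2  145.5] [636.5 -93.  182.4]
 axis [621.4 -98.2] rms 1.05
```

{"op": "jog_arm", "data": {"rows": [{"tx":0.3,"ty":-0.8,"tz":0,"wx":0,"wy":0,"wz":-0.06,"jaw":0.2},{"tx":0.3,"ty":-0.8,"tz":0,"wx":0,"wy":0,"wz":-0.12,"jaw":0.2},{"tx":0.3,"ty":-0.8,"tz":0,"wx":0,"wy":0,"wz":-0.18,"jaw":0.2},{"tx":0.3,"ty":-0.8,"tz":0,"wx":0,"wy":0,"wz":-0.24,"jaw":0.2},{"tx":0.3,"ty":-0.8,"tz":0,"wx":0,"wy":0,"wz":-0.3,"jaw":0.2},{"tx":0.3,"ty":-0.8,"tz":0,"wx":0,"wy":0,"wz":-0.36,"jaw":0.2},{"tx":0.3,"ty":-0.8,"tz":0,"wx":0,"wy":0,"wz":-0.42,"jaw":0.2},{"tx":0.3,"ty":-0.8,"tz":0,"wx":0,"wy":0,"wz":-0.42,"jaw":0.2}]}}

```text
clock: 11.8
ee_pos: [621.1, -98.4, 186.3]
ee_rot: [[0.935, 0.356, -0.0], [0.356, -0.935, 0.0], [-0.0, -0.0, -1.0]]
wrist_force: [0.4, 0.2, 0.0]
opening: 17.4
```

```bash
python3 -c "
from k import *
nutz('9')"
```

```text
t 11.8 p [621.1 -98.4 186.3] yaw 20.85 z [-0.  0. -1.] F [0.4 0.2 0. ] M [ 0.   -0.03  0.04] op 17.4 q [-0.22  0.44  0.43  1.7  -0.21  1.04  0.64]
side 279 red z 5/50/95 [191.7 207.4 217.2] wing dir -75.0 mean [ 620.8 -117.6  206.3]
top 121 red z 5/50/95 [192.7 213.5 217.7] wing dir 101.0 mean [614.8 -77.9 209.1]
```

{"op": "jog_arm", "data": {"rows": [{"tx":0,"ty":0,"tz":0,"wx":0,"wy":0,"wz":-0.06,"jaw":0.2},{"tx":0,"ty":0,"tz":0,"wx":0,"wy":0,"wz":-0.12,"jaw":0.2},{"tx":0,"ty":0,"tz":0,"wx":0,"wy":0,"wz":-0.18,"jaw":0.2},{"tx":0,"ty":0,"tz":0,"wx":0,"wy":0,"wz":-0.24,"jaw":0.2},{"tx":0,"ty":0,"tz":0,"wx":0,"wy":0,"wz":-0.3,"jaw":0.2},{"tx":0,"ty":0,"tz":0,"wx":0,"wy":0,"wz":-0.36,"jaw":0.2},{"tx":0,"ty":0,"tz":0,"wx":0,"wy":0,"wz":-0.36,"jaw":0.2}]}}

```text
clock: 12.6
ee_pos: [621.2, -98.4, 186.4]
ee_rot: [[0.75, 0.662, -0.0], [0.662, -0.75, 0.0], [-0.0, -0.0, -1.0]]
wrist_force: [-0.1, -0.1, -0.9]
opening: 17.5
```

```bash
python3 -c "
from k import *
nutz('10')"
```

```text
t 12.6 p [621.2 -98.4 186.4] yaw 41.42 z [-0.  0. -1.] F [-0.1 -0.1 -0.9] M [-0.04  0.04  0.01] op 17.5 q [-0.16  0.43  0.35  1.7  -0.17  1.04  0.96]
side 315 red z 5/50/95 [190.9 204.7 217.2] wing dir -54.0 mean [ 620.1 -110.1  204.6]
top 184 red z 5/50/95 [194.2 215.5 218.5] wing dir 121.0 mean [611.8 -86.  211.9]
```

{"op": "jog_arm", "data": {"rows": [{"tx":0,"ty":0,"tz":0,"wx":0,"wy":0,"wz":-0.06,"jaw":0.2},{"tx":0,"ty":0,"tz":0,"wx":0,"wy":0,"wz":-0.12,"jaw":0.2},{"tx":0,"ty":0,"tz":0,"wx":0,"wy":0,"wz":-0.18,"jaw":0.2},{"tx":0,"ty":0,"tz":0,"wx":0,"wy":0,"wz":-0.24,"jaw":0.2},{"tx":0,"ty":0,"tz":0,"wx":0,"wy":0,"wz":-0.3,"jaw":0.2},{"tx":0,"ty":0,"tz":0,"wx":0,"wy":0,"wz":-0.36,"jaw":0.2},{"tx":0,"ty":0,"tz":0,"wx":0,"wy":0,"wz":-0.36,"jaw":0.2}]}}

```text
clock: 13.4
ee_pos: [621.1, -98.4, 186.4]
ee_rot: [[0.469, 0.883, -0.0], [0.883, -0.469, 0.0], [0.0, -0.0, -1.0]]
wrist_force: [0.1, 0.5, -0.2]
opening: 17.8
```

```bash
python3 -c "
from k import *
nutz('11')"
```

```text
t 13.4 p [621.1 -98.4 186.4] yaw 62.03 z [-0.  0. -1.] F [ 0.1  0.5 -0.2] M [-0.04  0.   -0.05] op 17.8 q [-0.11  0.43  0.27  1.7  -0.13  1.04  1.29]
side 381 red z 5/50/95 [188.2 203.2 215.8] wing dir -35.0 mean [ 609.3 -100.4  202.7]
top 168 red z 5/50/95 [203.  207.6 212.1] wing dir 151.0 mean [610.2 -90.9 207.3]
```

```bash
python3 - <<'E'
from k import *
im=cv2.imread('pics/s11.png')
for zt in(186,178): nut('side','s11',621,-98,zt)
dp=np.load('pics/s11.npy'); c=cam('side'); m=redm(np.ascontiguousarray(im[:,:,::-1]))>0
ys,xs=np.where(m&(dp>0)); P=bydepth(c,np.c_[xs,ys],dp[ys,xs]); g=np.hypot(P[:,0]-621,P[:,1]+98)<33
print(np.histogram(P[g][:,2],bins=range(178,226,3)))
ys,xs=np.mgrid[0:420,0:560];ss=cv2.cvtColor(im,cv2.COLOR_BGR2HSV)[...,1].ravel()
P=bydepth(c,np.c_[xs.ravel(),ys.ravel()],dp.ravel()); q=P[(np.hypot(P[:,0]-621,P[:,1]+98)<27)&(P[:,1]<-112)&(ss<60)]; print(np.histogram(q[:,2],bins=range(126,200,3)))
a=im[130:250,310:430]; cv2.imwrite('pics/c11.png',cv2.resize(a,(480,480),interpolation=cv2.INTER_CUBIC))
E
```

```text
side hub 606 [ 595.8 -122.9  142.8] [636.1 -92.3 181.6]
 axis [620.2 -98. ] rms 1.38
side hub 732 [ 596.3 -126.6  130.7] [639.1 -81.8 172.6]
 axis [620.8 -98.1] rms 3.3
(array([ 0,  0, 12, 27, 31, 35, 36, 34, 35, 41, 47, 51, 18,  6,  6]), array([178, 181, 184, 187, 190, 193, 196, 199, 202, 205, 208, 211, 214,
       217, 220, 223]))
(array([ 0, 40, 42,  1,  1, 11, 35, 25, 34, 31, 33, 31, 36, 25, 33, 30, 34,
       33, 36, 55,  6,  0, 12, 11]), array([126, 129, 132, 135, 138, 141, 144, 147, 150, 153, 156, 159, 162,
       165, 168, 171, 174, 177, 180, 183, 186, 189, 192, 195, 198]))
```

View pics/c11.png

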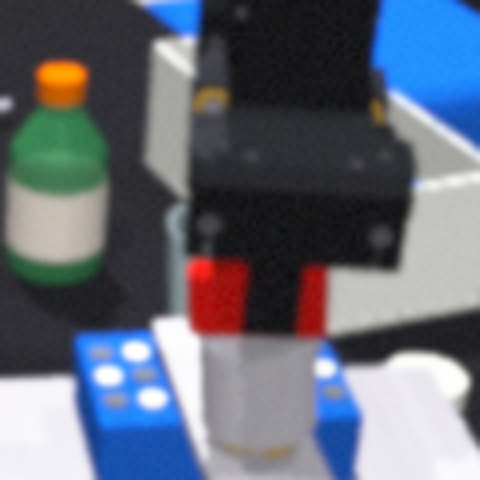

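Not dropped yet: yellow thread is still visible below the rim at crop (255,450). Continuing backward.

{"op": "jog_arm", "data": {"rows": [{"tx":0,"ty":0,"tz":0,"wx":0,"wy":0,"wz":-0.06,"jaw":0.2},{"tx":0,"ty":0,"tz":0,"wx":0,"wy":0,"wz":-0.12,"jaw":0.2},{"tx":0,"ty":0,"tz":0,"wx":0,"wy":0,"wz":-0.18,"jaw":0.2},{"tx":0,"ty":0,"tz":0,"wx":0,"wy":0,"wz":-0.24,"jaw":0.2},{"tx":0,"ty":0,"tz":0,"wx":0,"wy":0,"wz":-0.24,"jaw":0.2}]}}

```text
clock: 14.0
ee_pos: [621.4, -98.1, 186.7]
ee_rot: [[0.246, 0.969, 0.0], [0.969, -0.246, 0.0], [0.001, 0.0, -1.0]]
wrist_force: [0.4, 0.9, 0.4]
opening: 17.2
```

```bash
cat >> k.py <<'E'
def hub(tag):
    st=brief(); _,im,dp=shot('side','s'+tag); c=cam('side')
    ys,xs=np.mgrid[0:420,0:560];ss=cv2.cvtColor(im,cv2.COLOR_RGB2HSV)[...,1].ravel()
    P=bydepth(c,np.c_[xs.ravel(),ys.ravel()],dp.ravel()); q=P[(np.hypot(P[:,0]-621,P[:,1]+98)<27)&(P[:,1]<-112)&(ss<60)]
    print('hub hist',np.histogram(q[:,2],bins=range(126,200,2))[0].tolist())
    m=redm(im)>0; ys,xs=np.where(m&(dp>0)); P=bydepth(c,np.c_[xs,ys],dp[ys,xs]); P=P[np.hypot(P[:,0]-621,P[:,1]+98)<33]
    d=P[:,:2]-P[:,:2].mean(0); ev=np.linalg.svd(d,full_matrices=False)[2][0]
    print('red z 2/50/98',np.percentile(P[:,2],[2,50,98]).round(1),'dir',np.degrees(np.arctan2(ev[1],ev[0])).round(0)%180)
E
python3 -c "
from k import *
hub('12')"
```

```text
t 14.0 p [621.4 -98.1 186.7] yaw 75.79 z [ 0.  0. -1.] F [0.4 0.9 0.4] M [ 0.1   0.03 -0.05] op 17.2 q [-0.07  0.42  0.21  1.69 -0.1   1.04  1.5 ]
hub hist [0, 0, 41, 34, 1, 12, 26, 15, 22, 21, 16, 18, 22, 20, 22, 19, 19, 19, 20, 23, 19, 22, 23, 16, 24, 32, 43, 0, 0, 0, 0, 0, 0, 0, 2, 12]
red z 2/50/98 [180.7 196.  214.4] dir 155.0
```

It has dropped: the hub spans z 136–178, so the rim is at the expected thread-start height. Now I'll lower the loose jaws to follow and turn clockwise.

{"op": "jog_arm", "data": {"rows": [{"tx":0,"ty":0,"tz":3,"wx":0,"wy":0,"wz":0,"jaw":0.2},{"tx":0,"ty":0,"tz":6,"wx":0,"wy":0,"wz":0,"jaw":0.2},{"tx":0,"ty":0,"tz":6,"wx":0,"wy":0,"wz":0.1,"jaw":0.2},{"tx":0,"ty":0,"tz":6,"wx":0,"wy":0,"wz":0.2,"jaw":0.2},{"tx":0,"ty":0,"tz":6,"wx":0,"wy":0,"wz":0.3,"jaw":0.2},{"tx":0,"ty":0,"tz":6,"wx":0,"wy":0,"wz":0.4,"jaw":0.2},{"tx":0,"ty":0,"tz":6.5,"wx":0,"wy":0,"wz":0.5,"jaw":0.2},{"tx":0,"ty":0,"tz":7,"wx":0,"wy":0,"wz":0.6,"jaw":0.2},{"tx":0,"ty":0,"tz":7.5,"wx":0,"wy":0,"wz":0.7,"jaw":0.2},{"tx":0,"ty":0,"tz":8,"wx":0,"wy":0,"wz":0.8,"jaw":0.2},{"tx":0,"ty":0,"tz":8,"wx":0,"wy":0,"wz":0.8,"jaw":0.2}]}}

```text
clock: 15.15
ee_pos: [620.8, -98.4, 177.9]
ee_rot: [[0.866, 0.5, -0.001], [0.5, -0.866, -0.001], [-0.001, -0.0, -1.0]]
wrist_force: [0.4, -0.1, 0.2]
opening: 16.9
```

```bash
python3 -c "
from k import *
hub('13')"
```

```text
t 15.15 p [620.8 -98.4 177.9] yaw 30.01 z [-0.001 -0.001 -1.   ] F [ 0.4 -0.1  0.2] M [-0.12 -0.01  0.01] op 16.9 q [-0.2   0.44  0.39  1.71 -0.19  1.02  0.79]
hub hist [0, 2, 30, 24, 18, 21, 21, 18, 23, 20, 18, 24, 22, 15, 18, 25, 22, 22, 25, 18, 22, 27, 16, 26, 40, 25, 0, 0, 1, 5, 3, 2, 2, 4, 3, 4]
red z 2/50/98 [178.5 194.6 206.8] dir 132.0
```

Threading properly: turned about 26° forward and down about 2 mm. Continuing.

{"op": "jog_arm", "data": {"rows": [{"tx":0,"ty":0,"tz":0,"wx":0,"wy":0,"wz":0.1,"jaw":0.2},{"tx":0,"ty":0,"tz":0.5,"wx":0,"wy":0,"wz":0.2,"jaw":0.2},{"tx":0,"ty":0,"tz":1,"wx":0,"wy":0,"wz":0.3,"jaw":0.2},{"tx":0,"ty":0,"tz":1.5,"wx":0,"wy":0,"wz":0.4,"jaw":0.2},{"tx":0,"ty":0,"tz":2,"wx":0,"wy":0,"wz":0.5,"jaw":0.2},{"tx":0,"ty":0,"tz":2.5,"wx":0,"wy":0,"wz":0.6,"jaw":0.2},{"tx":0,"ty":0,"tz":3,"wx":0,"wy":0,"wz":0.7,"jaw":0.2},{"tx":0,"ty":0,"tz":3.5,"wx":0,"wy":0,"wz":0.8,"jaw":0.2},{"tx":0,"ty":0,"tz":4,"wx":0,"wy":0,"wz":0.9,"jaw":0.2},{"tx":0,"ty":0,"tz":4.5,"wx":0,"wy":0,"wz":1.0,"jaw":0.2},{"tx":0,"ty":0,"tz":4.5,"wx":0,"wy":0,"wz":1.0,"jaw":0.2}]}}

```text
clock: 16.3
ee_pos: [622.1, -97.8, 174.2]
ee_rot: [[0.89, -0.456, 0.002], [-0.456, -0.89, -0.0], [0.002, -0.001, -1.0]]
wrist_force: [2.5, 0.6, -0.2]
opening: 17.3
```

```bash
python3 -c "
from k import *
hub('14')"
```

```text
t 16.3 p [622.1 -97.8 174.2] yaw -27.13 z [ 0.002 -0.    -1.   ] F [ 2.5  0.6 -0.2] M [ 0.01 -0.37  0.04] op 17.3 q [-0.36  0.49  0.63  1.72 -0.33  1.03 -0.09]
hub hist [0, 18, 27, 23, 17, 19, 17, 22, 24, 21, 21, 23, 24, 24, 15, 22, 21, 18, 23, 24, 19, 24, 23, 19, 0, 1, 0, 3, 1, 0, 1, 0, 0, 0, 2, 2]
red z 2/50/98 [176.5 197.  203.5] dir 75.0
```

{"op": "jog_arm", "data": {"rows": [{"tx":0,"ty":0,"tz":0.5,"wx":0,"wy":0,"wz":0.08,"jaw":0.2},{"tx":0,"ty":0,"tz":1,"wx":0,"wy":0,"wz":0.16,"jaw":0.2},{"tx":0,"ty":0,"tz":1.5,"wx":0,"wy":0,"wz":0.24,"jaw":0.2},{"tx":0,"ty":0,"tz":2,"wx":0,"wy":0,"wz":0.32,"jaw":0.2},{"tx":0,"ty":0,"tz":2.5,"wx":0,"wy":0,"wz":0.4,"jaw":0.2},{"tx":0,"ty":0,"tz":3,"wx":0,"wy":0,"wz":0.5,"jaw":0.2},{"tx":0,"ty":0,"tz":3.5,"wx":0,"wy":0,"wz":0.6,"jaw":0.2},{"tx":0,"ty":0,"tz":3.5,"wx":0,"wy":0,"wz":0.6,"jaw":0.2}]}}

```text
clock: 17.15
ee_pos: [621.7, -98.2, 170.9]
ee_rot: [[0.477, -0.879, 0.001], [-0.879, -0.477, -0.0], [0.001, -0.001, -1.0]]
wrist_force: [1.0, 0.3, 1.4]
opening: 17.7
```

```bash
cat >> k.py <<'E'
def bar(tag):
    for n in('side','top'):
        f=f'pics/{n[0]}{tag}.npy'
        import os
        if not os.path.exists(f): shot(n,n[0]+tag)
        dp=np.load(f); c=cam(n); ys,xs=np.mgrid[0:420,0:560]; P=bydepth(c,np.c_[xs.ravel(),ys.ravel()],dp.ravel())
        r=np.hypot(P[:,0]-621,P[:,1]+98); q=P[(r>30)&(r<85)&(P[:,2]>112)&(P[:,2]<140)]; print(n,'z hist 112-140',np.histogram(q[:,2],bins=range(112,141))[0].tolist())
E
python3 -c "
from k import *
hub('15'); bar('15')
bar('5')"
```

```text
t 17.15 p [621.7 -98.2 170.9] yaw -61.48 z [ 0.001 -0.    -1.   ] F [1.  0.3 1.4] M [-0.03 -0.17 -0.01] op 17.7 q [-0.45  0.53  0.78  1.73 -0.42  1.05 -0.6 ]
hub hist [32, 24, 21, 18, 20, 20, 21, 20, 22, 24, 18, 20, 22, 20, 21, 23, 17, 27, 18, 22, 18, 57, 7, 0, 1, 3, 10, 5, 7, 6, 5, 5, 7, 6, 7, 3]
red z 2/50/98 [173.1 193.4 206.3] dir 45.0
side z hist 112-140 [19, 17, 24, 28, 94, 281, 338, 158, 37, 22, 8, 11, 6, 80, 285, 377, 102, 3, 0, 0, 0, 0, 0, 0, 0, 0, 0, 0]
top z hist 112-140 [1, 3, 4, 10, 36, 88, 94, 61, 24, 13, 7, 5, 7, 27, 67, 86, 53, 19, 4, 0, 0, 0, 0, 0, 0, 0, 0, 0]
side z hist 112-140 [19, 18, 28, 33, 99, 287, 385, 192, 37, 0, 0, 0, 1, 6, 9, 6, 12, 13, 135, 404, 440, 118, 6, 0, 0, 0, 0, 0]
top z hist 112-140 [6, 11, 18, 39, 127, 263, 303, 217, 94, 22, 3, 2, 2, 8, 7, 12, 9, 62, 207, 376, 398, 240, 91, 10, 0, 0, 0, 0]
```

The bar is down about 5 mm of 6. A bit further.

{"op": "jog_arm", "data": {"rows": [{"tx":0,"ty":0,"tz":0,"wx":0,"wy":0,"wz":0.05,"jaw":0.2},{"tx":0,"ty":0,"tz":0,"wx":0,"wy":0,"wz":0.1,"jaw":0.2},{"tx":0,"ty":0,"tz":0,"wx":0,"wy":0,"wz":0.15,"jaw":0.2},{"tx":0,"ty":0,"tz":0,"wx":0,"wy":0,"wz":0.2,"jaw":0.2},{"tx":0,"ty":0,"tz":0,"wx":0,"wy":0,"wz":0.2,"jaw":0.2}]}}

```text
clock: 17.75
ee_pos: [621.4, -98.2, 170.0]
ee_rot: [[0.293, -0.956, 0.0], [-0.956, -0.293, -0.0], [0.0, -0.0, -1.0]]
wrist_force: [4.3, 0.3, -2.0]
opening: 17.7
```

```bash
cat >> k.py <<'E'
def barz(tag):
    for n in('side','top'):
        dp=np.load(f'pics/{n[0]}{tag}.npy'); c=cam(n); ys,xs=np.mgrid[0:420,0:560]; P=bydepth(c,np.c_[xs.ravel(),ys.ravel()],dp.ravel())
        r=np.hypot(P[:,0]-621,P[:,1]+98); q=P[(r>30)&(r<85)&(P[:,2]>123.5)&(P[:,2]<136)][:,2]; print(n,'bar top',np.median(q).round(2),len(q))
E
python3 -c "
from k import *
hub('16'); bar('16')
for t in('5','15','16'): barz(t)"
```

```text
t 17.75 p [621.4 -98.2 170. ] yaw -72.96 z [ 0. -0. -1.] F [ 4.3  0.3 -2. ] M [ 0.   -0.61  0.13] op 17.7 q [-0.48  0.55  0.83  1.74 -0.45  1.06 -0.77]
hub hist [30, 27, 12, 27, 17, 22, 18, 23, 19, 22, 19, 26, 21, 18, 16, 18, 25, 21, 18, 23, 25, 48, 5, 0, 2, 10, 8, 5, 5, 3, 5, 6, 6, 10, 8, 9]
red z 2/50/98 [171.9 190.5 202. ] dir 34.0
side z hist 112-140 [23, 19, 18, 26, 101, 284, 330, 158, 36, 16, 9, 11, 37, 195, 373, 207, 27, 1, 0, 0, 0, 0, 0, 0, 0, 0, 0, 0]
top z hist 112-140 [1, 2, 5, 14, 31, 64, 87, 71, 37, 13, 8, 11, 24, 52, 83, 64, 43, 10, 1, 0, 0, 0, 0, 0, 0, 0, 0, 0]
side bar top 131.98 1150
top bar top 132.08 1422
side bar top 127.13 859
top bar top 127.35 264
side bar top 126.5 846
top bar top 126.85 283
```

{"op": "jog_arm", "data": {"rows": [{"tx":0,"ty":0,"tz":0,"wx":0,"wy":0,"wz":0.05,"jaw":0.2},{"tx":0,"ty":0,"tz":0,"wx":0,"wy":0,"wz":0.1,"jaw":0.2},{"tx":0,"ty":0,"tz":0,"wx":0,"wy":0,"wz":0.1,"jaw":0.2}]}}

```text
clock: 18.15
ee_pos: [621.1, -98.2, 169.7]
ee_rot: [[0.195, -0.981, -0.001], [-0.981, -0.195, -0.0], [0.0, 0.001, -1.0]]
wrist_force: [4.2, 1.7, -6.1]
opening: 17.5
```

```bash
python3 -c "
from k import *
hub('17'); bar('17'); barz('17')"
```

```text
t 18.15 p [621.1 -98.2 169.7] yaw -78.73 z [-0.001 -0.    -1.   ] F [ 4.2  1.7 -6.1] M [-0.08 -0.87  0.14] op 17.5 q [-0.5   0.56  0.86  1.74 -0.47  1.07 -0.86]
hub hist [32, 24, 14, 20, 24, 19, 20, 18, 17, 24, 19, 23, 19, 19, 26, 21, 22, 22, 19, 22, 31, 46, 1, 0, 4, 9, 11, 9, 10, 6, 7, 8, 8, 8, 11, 8]
red z 2/50/98 [171.1 189.9 200.5] dir 31.0
side z hist 112-140 [18, 20, 24, 29, 105, 260, 327, 191, 37, 10, 11, 12, 58, 294, 367, 118, 1, 0, 0, 0, 0, 0, 0, 0, 0, 0, 0, 0]
top z hist 112-140 [2, 0, 2, 9, 42, 58, 100, 68, 44, 12, 9, 10, 26, 73, 99, 70, 28, 8, 1, 0, 0, 0, 0, 0, 0, 0, 0, 0]
side bar top 126.16 843
top bar top 126.46 312
```

{"op": "jog_arm", "data": {"rows": [{"tx":0,"ty":0,"tz":0.5,"wx":0,"wy":0,"wz":0.03,"jaw":0.2},{"tx":0,"ty":0,"tz":0.8,"wx":0,"wy":0,"wz":0.06,"jaw":0.2},{"tx":0,"ty":0,"tz":0.8,"wx":0,"wy":0,"wz":0.06,"jaw":0.2}]}}

```text
clock: 18.55
ee_pos: [621.1, -98.2, 169.5]
ee_rot: [[0.134, -0.991, -0.0], [-0.991, -0.134, 0.0], [-0.0, 0.0, -1.0]]
wrist_force: [4.4, 0.7, -6.4]
opening: 17.7
```

```bash
python3 -c "
from k import *
hub('18'); bar('18'); barz('18')"
```

```text
t 18.55 p [621.1 -98.2 169.5] yaw -82.3 z [-0.  0. -1.] F [ 4.4  0.7 -6.4] M [ 0.   -0.72  0.17] op 17.7 q [-0.51  0.56  0.87  1.74 -0.48  1.07 -0.91]
hub hist [25, 18, 24, 21, 23, 16, 19, 22, 21, 21, 23, 17, 18, 23, 20, 15, 23, 22, 20, 22, 38, 39, 1, 0, 5, 11, 9, 10, 10, 8, 6, 9, 9, 9, 8, 6]
red z 2/50/98 [170.9 189.4 199.9] dir 29.0
side z hist 112-140 [22, 23, 18, 31, 88, 290, 344, 141, 51, 11, 12, 15, 108, 357, 301, 68, 1, 0, 0, 0, 0, 0, 0, 0, 0, 0, 0, 0]
top z hist 112-140 [2, 3, 3, 8, 39, 75, 87, 75, 39, 13, 6, 20, 49, 101, 79, 63, 21, 3, 0, 0, 0, 0, 0, 0, 0, 0, 0, 0]
side bar top 125.89 843
top bar top 126.02 325
```

{"op": "jog_arm", "data": {"rows": [{"tx":0,"ty":0,"tz":0.3,"wx":0,"wy":0,"wz":0.03,"jaw":0.2},{"tx":0,"ty":0,"tz":0.5,"wx":0,"wy":0,"wz":0.06,"jaw":0.2},{"tx":0,"ty":0,"tz":0.5,"wx":0,"wy":0,"wz":0.06,"jaw":0.2}]}}

```text
clock: 18.95
ee_pos: [621.4, -98.2, 169.4]
ee_rot: [[0.074, -0.997, 0.0], [-0.997, -0.074, 0.0], [-0.0, -0.0, -1.0]]
wrist_force: [4.1, 0.3, -4.5]
opening: 17.8
```

```bash
python3 -c "
from k import *
hub('19'); bar('19'); barz('19')"
```

```text
t 18.95 p [621.4 -98.2 169.4] yaw -85.75 z [ 0.  0. -1.] F [ 4.1  0.3 -4.5] M [ 0.09 -0.72  0.28] op 17.8 q [-0.52  0.57  0.89  1.74 -0.49  1.07 -0.96]
hub hist [26, 22, 19, 17, 19, 23, 21, 20, 22, 20, 20, 21, 21, 17, 26, 20, 20, 20, 18, 22, 42, 34, 1, 2, 4, 12, 11, 7, 6, 10, 11, 10, 8, 5, 9, 11]
red z 2/50/98 [170.9 189.  201.2] dir 12.0
side z hist 112-140 [14, 18, 18, 29, 104, 259, 376, 146, 42, 16, 5, 18, 114, 363, 284, 65, 1, 0, 0, 0, 0, 0, 0, 0, 0, 0, 0, 0]
top z hist 112-140 [1, 3, 2, 13, 35, 63, 99, 64, 30, 17, 11, 11, 56, 90, 90, 78, 27, 4, 0, 0, 0, 0, 0, 0, 0, 0, 0, 0]
side bar top 125.87 838
top bar top 126.2 352
```

The bar has stopped moving (6.1 mm) and the torque has risen, so it is at the hard stop. Opening and retreating.

{"op": "jog_arm", "data": {"rows": [{"tx":0,"ty":0,"tz":0,"wx":0,"wy":0,"wz":0,"jaw":0.35},{"tx":0,"ty":0,"tz":0,"wx":0,"wy":0,"wz":0,"jaw":0.45},{"tx":0,"ty":0,"tz":0,"wx":0,"wy":0,"wz":0,"jaw":0.45},{"tx":0,"ty":0,"tz":0,"wx":0,"wy":0,"wz":0,"jaw":0.45},{"tx":0,"ty":0,"tz":-10,"wx":0,"wy":0,"wz":0,"jaw":0.45},{"tx":0,"ty":0,"tz":-30,"wx":0,"wy":0,"wz":0,"jaw":0.45},{"tx":0,"ty":0,"tz":-60,"wx":0,"wy":0,"wz":0,"jaw":0.45},{"tx":0,"ty":0,"tz":-90,"wx":0,"wy":0,"wz":0,"jaw":0.45},{"tx":0,"ty":0,"tz":-120,"wx":0,"wy":0,"wz":0,"jaw":0.45},{"tx":0,"ty":0,"tz":-120,"wx":0,"wy":0,"wz":0,"jaw":0.45}]}}

```text
clock: 20.05
ee_pos: [623.2, -100.0, 294.5]
ee_rot: [[0.074, -0.997, 0.009], [-0.997, -0.074, -0.001], [0.002, -0.008, -1.0]]
wrist_force: [0.6, -0.3, 0.6]
opening: 39.3
```

```bash
python3 -c "
from k import *
hub('20'); bar('20'); barz('20'); _,w,_=shot('wrist','w20')
s=cv2.imread('pics/s20.png')[120:320,270:470]; cv2.imwrite('pics/c20.png',np.hstack([cv2.resize(s,(400,400)),cv2.resize(w[:,:,::-1],(400,400))]))"
```

```text
t 20.05 p [ 623.2 -100.   294.5] yaw -85.74 z [ 0.009 -0.001 -1.   ] F [ 0.6 -0.3  0.6] M [-0.12  0.15  0.01] op 39.3 q [-0.57  0.46  0.97  1.59 -0.39  1.29 -1.04]
hub hist [25, 22, 20, 22, 21, 20, 21, 24, 13, 18, 29, 14, 20, 19, 15, 27, 20, 22, 23, 24, 37, 41, 0, 0, 0, 0, 0, 0, 0, 0, 0, 0, 0, 0, 0, 0]
red z 2/50/98 [171.8 188.3 198.8] dir 15.0
side z hist 112-140 [19, 22, 19, 26, 96, 290, 321, 183, 48, 10, 12, 18, 109, 366, 295, 60, 7, 0, 0, 0, 0, 0, 0, 0, 0, 0, 0, 0]
top z hist 112-140 [8, 3, 13, 33, 140, 238, 337, 245, 106, 42, 22, 62, 160, 319, 333, 222, 66, 13, 0, 0, 0, 0, 0, 0, 0, 0, 0, 0]
side bar top 125.82 849
top bar top 126.14 1157
```

View pics/c20.png

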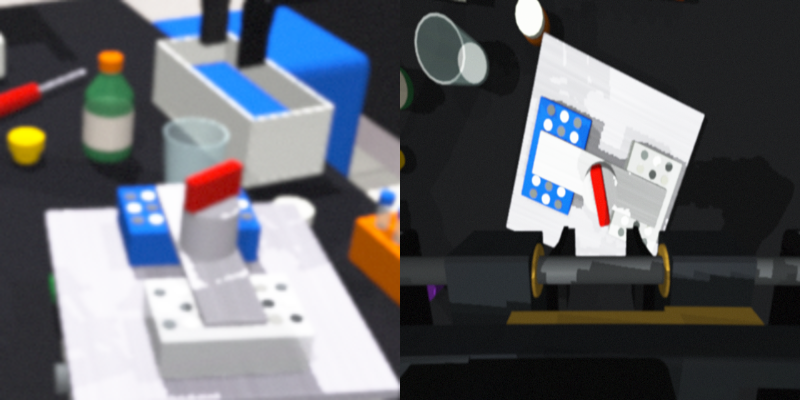

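The nut is upright on the spindle at crop (210,215), with the bar lying on both plates and the gripper clear above. The bar reads the same as before release. Handing in.

```bash
python3 -c "
from k import *
hub('21'); bar('21'); barz('21'); print(r.sign_off())"
```

```text
t 20.2 p [620.8 -98.2 289. ] yaw -85.72 z [-0.001  0.001 -1.   ] F [-0.3  0.2 -0.6] M [-0.    0.15  0.02] op 39.1 q [-0.57  0.46  0.96  1.6  -0.39  1.29 -1.04]
hub hist [26, 21, 20, 20, 21, 20, 19, 23, 25, 12, 19, 24, 20, 16, 23, 20, 20, 25, 18, 24, 43, 37, 0, 0, 0, 0, 0, 0, 0, 0, 0, 0, 0, 0, 0, 0]
red z 2/50/98 [171.5 188.4 199. ] dir 15.0
side z hist 112-140 [15, 19, 20, 28, 103, 288, 325, 160, 45, 18, 4, 27, 114, 372, 286, 47, 6, 0, 0, 0, 0, 0, 0, 0, 0, 0, 0, 0]
top z hist 112-140 [11, 8, 6, 29, 119, 255, 304, 213, 103, 43, 20, 51, 137, 311, 328, 197, 65, 10, 0, 0, 0, 0, 0, 0, 0, 0, 0, 0]
side bar top 125.81 848
top bar top 126.18 1081
the job is handed in; nothing more can be done
None
```

The aluminium-hub nut is on the spindle with the clamp bar fully down on the two well plates, and the job was handed in at about 20 s of the 72 s. I rested the nut on the ledges and turned it backward with loose jaws, about 80° of tool turn, until it dropped about 8–9 mm into the thread start. I then ran it forward, let go and backed the gripper off upward.

- **Bar:** its top went from 132.0 to about 125.8 mm in the side view (6.2 mm) and from 132.1 to about 126.2 mm in the top view (5.9 mm). The full stroke is 6 mm. On the last forward turn it stopped moving while the torque rose from 0.17 to 0.28 N m, so I took it to be at the stop. It still read the same after release.
- **Forces:** the highest reading was about 8 N, as the nut touched down on the ledges.
- **What disagreed:** both cameras put the fingertips about 6 mm behind the reported TCP, not 22 mm ahead as stated. Because of that, the first grasp closed in the air just above the wing, with no contact force showing. I went lower and gripped it on the second try.
- **Other things on the bench:** I saw no contact with the brown and purple nuts or anything else, but I did not measure them again at the end.

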